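# Offer the nicked wide chisel up to the grinder's tool rest

## Task

The widest chisel in the rack has a nicked edge that is to be ground square; the grinder is off and its sloping tool rest has just been reset. Take that chisel and, bevel down and square to the wide stone, lay its blade flat on that stone's rest under the eye shield with the edge still a finger's width short of the stone; then feed it up the rest until the edge just meets the stone, and finish still holding it there, lightly pressed flush on the rest, so that the setting can be checked. Do not shift the rest's setting, and leave everything else on the bench as it is.

Things in the scene. Friction and masses are not known exactly. Their poses are not given: they have to be found in the camera images.
- chisel_grip (a point): Grip point of the wide chisel: on the centre line of its pale eight-sided handle (28 mm across flats, upright flats to grip from above), 45 mm over the bench in the rack, free below, next handle 47 mm away. x to the edge, z out of the upper face. Handle's butt 103 mm behind, brass ferrule 29 to 45 mm ahead, blade (25 x 5 mm) 64 to 190 mm ahead, flat underside at z = -4 mm. 0.19 to 0.38 kg
- chisel_edge (a point): Middle of the wide chisel's cutting edge, 190 mm ahead of the grip point and 1 mm above it, same axes. The chisel lies bevel down; the bevel takes the last 9 mm of the underside. It balances about 55 mm ahead of the grip point, may droop or turn a little in the fingers, and settles on a face when pressed lightly; pressing the handle too low tips its nose up
- rest_face (a point): Middle of the upper face of the tilting steel tool rest before the wide stone, 74 mm wide (y), 54 mm deep (x), 6 mm thick. x up the slope to the stone, y along the spindle, z out of the face. Slope 0.12 to 0.36 rad, new each time; 126 to 132 mm above the bench; firm under a 15 N press. A clear eye shield hangs about 90 mm above its upper part; 250 mm in front of it are free above the bench
- stone: The wide pale stone, 150 mm across, 40 mm wide; origin at its centre, 125 mm above the bench, y along the spindle (it turns by hand, so x and z mean nothing). A blade flat on the rest, fed straight up the slope, meets its rim 7 to 14 mm past the rest's upper edge and is stopped there, with a slight lift. The narrow grey stone with its own level rest is not used
- rack: Low fixed wooden rack with three chisels of different blade widths side by side (which slot holds which varies): two notched rails 184 mm apart, 246 mm long, tops at most 50 mm above the bench; origin on the bench, x along the chisels to their edges, slots at y = -76, 0 and 76 mm
- grinder: Bench grinder, 0.21 m deep, 0.34 m along its spindle, 0.24 m high, screwed down; origin on the bench under its middle; its front with the rests looks along its own -x, the wide stone is 140 mm from the middle along its own +y
- chisel_mid_grip (a point): Chisel with a 14 mm blade in the rack, to be left alone; same handle, point and axes as the wide one
- chisel_slim_grip (a point): Chisel with a 7 mm blade in the rack, to be left alone; same handle, point and axes
- mallet: Carver's round wooden mallet, 250 mm tall, standing on its head, leave alone; origin under its middle
- oilstone: Oilstone in a wooden block, 225 x 75 x 34 mm, leave alone
- cup: Steel cup, 84 mm wide, 95 mm high, leave alone
- brush: Wooden bench brush 180 mm long, 36 mm high, leave alone
- square: Try square of wood and steel, 26 mm high, leave alone
- plane: Small block plane, 160 x 45 x 50 mm, leave alone

How it is judged:
By the outcome, as a careful person would: the job done as asked, in the order asked, and still so for the second after the job is handed in, while the arm keeps its last pose, push and grip.
It also fails if it takes over 48 s, if anything falls off the work surface, if the arm or the gripper's body presses on something with over 40 N, if the wrist force passes 120 N, or if a joint passes its speed limit or range.

## Robot

A 7-joint arm with a two-finger parallel gripper is mounted at the origin on the work surface. World frame = base frame: x ahead of the robot, y to its left, z up, the work surface at z = 0. Lengths are in m, angles in rad, forces in N, time in s.
With the tool pointing down it reaches from about 0.375 to 0.925 m from the base axis. Payload 3.1 kg.
Tool frame: the origin (TCP) lies midway between the tips of the shut fingers; the grasp point (between the pads) lies 19 mm behind it (arm.grasp_offset is the distance from the TCP to the grasp point, in m); z points along the fingers, y is the direction in which the jaws open and shut (so a half turn about z gives the same grasp; the last joint's range is limited). The gripper opens to 85 mm and grips with 20 to 120 N. Pads are 22 mm wide; open, the fingers measure 114 mm over their backs; the gripper's body (76 mm by 85 mm) begins 54 mm behind the grasp point. The pads swing forward as they close: fully open they stand 13 mm farther back than shut.
Start: joints at [1.069, 0.383, 0.044, 1.598, -0.018, 1.161, -0.05], TCP at [0.255, -0.598, 0.231] pointing down, gripper open.
Joint ranges: [-2.61, 2.61], [-0.41, 2.15], [-1.48, 1.57], [0, 2.5], [-1.57, 4.71], [0.05, 1.97], [-2.85, 2.85]. Speed limits (rad/s): [2.79, 2.79, 3.14, 3.14, 3.14, 3.14, 3.14].

## Interface

Orientations are given as a rotation vector (axis times angle).
In Python, from workcell import arm gives the robot as it stands.
- The arm moves only by the tool jog_arm, never from a script. Its argument "commands" is a list of rows, each a list of 2 entries, a list of its own where there are three numbers: the shift along the tool's x, y, z in mm, then the turn, a rotation vector about the tool's x, y, z in degrees. A call has 1 to 8 rows; each row is the pose to reach, as a shift and turn from the pose measured when the call began, along the tool's axes at that moment; what a row does not reach only later rows make up. A row lasts 1/12 s, in which the tool goes at most 41.7 mm and 7.16 degrees, less where a joint would pass 70% of its speed; a pose out of reach is approached as far as the arm can. A call with a gripper value outside its range is refused whole. "grip" is the closure, from 0 (fully open) to 1 (shut), set as the call begins (left out, the last holds). The fingers move at their own pace and stop on an object; "squeeze" is the grip in N (left out, the last holds). Time passes only in rows, so rows that repeat a pose let the fingers close. It gives the time, the measured TCP pose, the force and the opening at its end, in the units of the state.
- arm.observe(): the state, without advancing time (a new reading comes with each control period).
- arm.capture(name): name is "scene" or "top" or "wrist"; returns the picture (420x560x3 uint8, blue, green, red); there is no depth.
- arm.camera_info(name): a dict with "fx", "fy", "cx", "cy" (pixels), "R" (3x3) and "t" (3): a world point X has camera coordinates R X + t. Camera axes: x right, y down, z forward; pixel columns grow to the right and rows downward; lengths in m; the calibration is good to about 2 mm. A picture is of the moment at which its call begins: read the wrist's pose just before it. camera_info takes no time and is no camera call; for the wrist camera it gives the pose at the moment of the call.
- arm.job_done(): hands the job in, once; it reports no verdict.
The state is a dict: "clock": time; "joint_positions": joint angles; "dq": joint speeds; "joint_efforts": joint torques, N m; "tool_pos": TCP position; "tcp_rot": TCP orientation; "contact_force": force on the tool from outside, world axes, zero at the start; "moment": the same for the moment, N m; "opening": finger opening in m.
Only numpy, scipy, OpenCV 4.12 (cv2) and the standard library are available. Lean on these libraries where they do the work, as an engineer would, in place of code of your own. Each camera call takes 0.05 s, during which the arm holds its last target.

## Working session

There is one attempt and no reset: what is moved stays moved. The work goes in short steps, Python scripts to look and compute and a tool call to move; the robot and the scene stay as the last step left them, time stands still between calls to the robot, and variables do not carry over. Pictures are saved under pics/ and viewed, and the job is handed in when it is done.

Besides the shell and the picture viewer there is one more tool, called after ">>>" as name(argument=value, ...) on one line, values as JSON. jog_arm: Moves the arm, as the interface text tells. Its arguments: {"type":"object","properties":{"commands":{"type":"array","items":{"type":"array"}},"grip":{"type":"number"},"squeeze":{"type":"number"}},"required":["commands"]}

```bash
ls; mkdir -p pics
python3 - <<'E'
from workcell import arm
import cv2, numpy as np
np.set_printoptions(precision=4,suppress=True)
print(arm.observe())
for n in ["scene","top","wrist"]:
    ci=arm.camera_info(n); print(n,ci)
    cv2.imwrite(f"pics/{n}0.png",arm.capture(n))
print(arm.grasp_offset)
E
```

```text
pics
{'clock': 0.0, 'joint_positions': array([ 1.0692,  0.3839,  0.0438,  1.5996, -0.0179,  1.1612, -0.0499]), 'dq': array([ 0.0017, -0.0019,  0.0016,  0.0013,  0.0002, -0.0005,  0.0011]), 'joint_efforts': array([ -0.0003, -43.3463,   1.0246, -24.9517,   0.0107,   0.0114,
        -0.    ]), 'tool_pos': array([ 0.255 , -0.5969,  0.2299]), 'tcp_rot': array([-3.0753, -0.6295,  0.001 ]), 'contact_force': array([-0.6737,  0.9756,  0.3256]), 'moment': array([-0.0085,  0.0157,  0.0052]), 'opening': 0.08556511883978275}
scene {'fx': 436.98571532230284, 'fy': 436.98571532230284, 'cx': 276.483193988339, 'cy': 214.3408686087743, 'R': array([[ 0.7129,  0.7012, -0.0085],
       [ 0.5401, -0.5568, -0.6311],
       [-0.4473,  0.4454, -0.7756]]), 't': array([-0.4073, -0.255 ,  1.5677])}
top {'fx': 482.97361676810846, 'fy': 482.97361676810846, 'cx': 280.6570854026772, 'cy': 207.08561562716582, 'R': array([[ 0.0038, -1.    ,  0.0012],
       [-0.995 , -0.0039, -0.0999],
       [ 0.0999, -0.0008, -0.995 ]]), 't': array([-0.0217,  0.6013,  1.6463])}
wrist {'fx': 302.0034855919871, 'fy': 302.0034855919871, 'cx': 276.32370489792993, 'cy': 206.95646717610143, 'R': array([[ 0.3927, -0.9197, -0.0016],
       [-0.8712, -0.3726,  0.3196],
       [-0.2945, -0.1241, -0.9476]]), 't': array([-0.6491, -0.0407,  0.3796])}
0.0187
```

View pics/scene0.png

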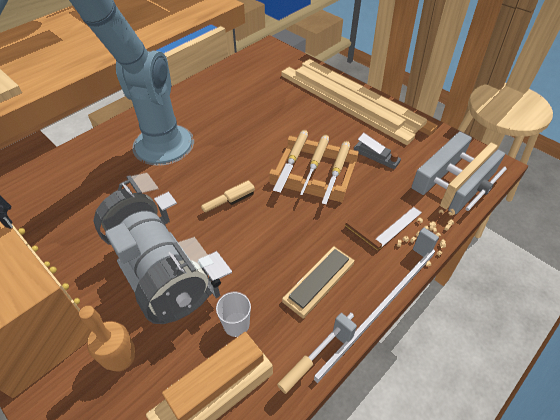

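View pics/top0.png

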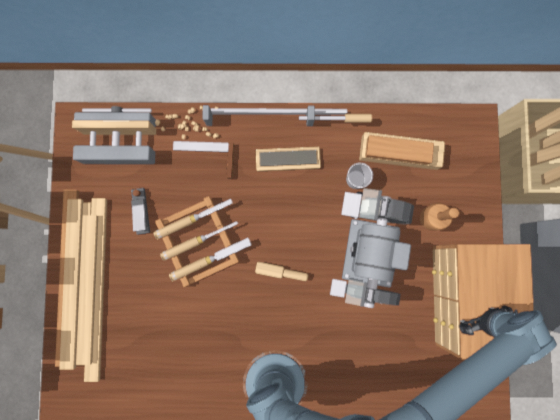

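View pics/wrist0.png

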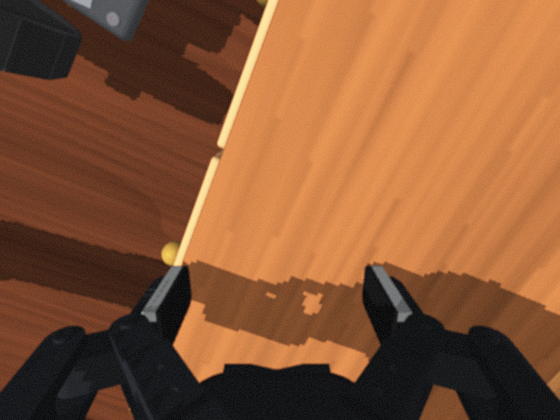

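Run:
```python
import cv2
t=cv2.imread("pics/top0.png"); s=cv2.imread("pics/scene0.png")
def z(im,x0,y0,x1,y1,n,k):
    cv2.imwrite(n,cv2.resize(im[y0:y1,x0:x1],None,fx=k,fy=k,interpolation=cv2.INTER_CUBIC))
z(t,325,170,425,310,"pics/z1.png",4)
z(t,145,185,265,295,"pics/z2.png",5)
z(s,90,160,260,330,"pics/z3.png",3.5)
```

```text
(no output)
```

View pics/z1.png

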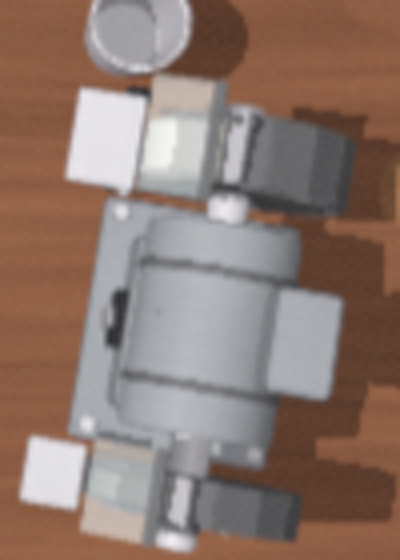

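View pics/z2.png

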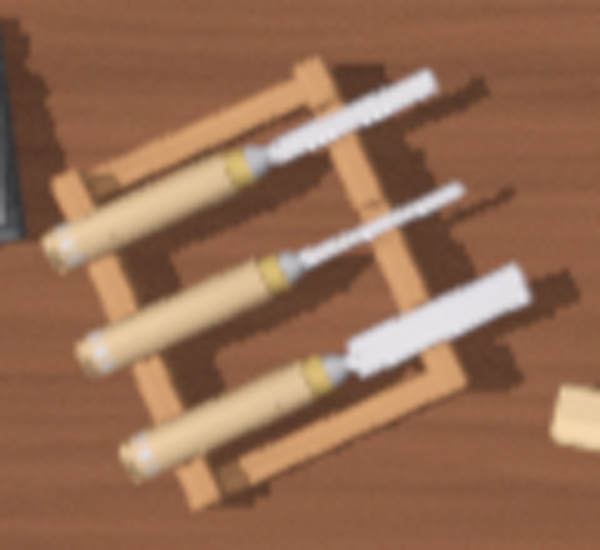

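View pics/z3.png

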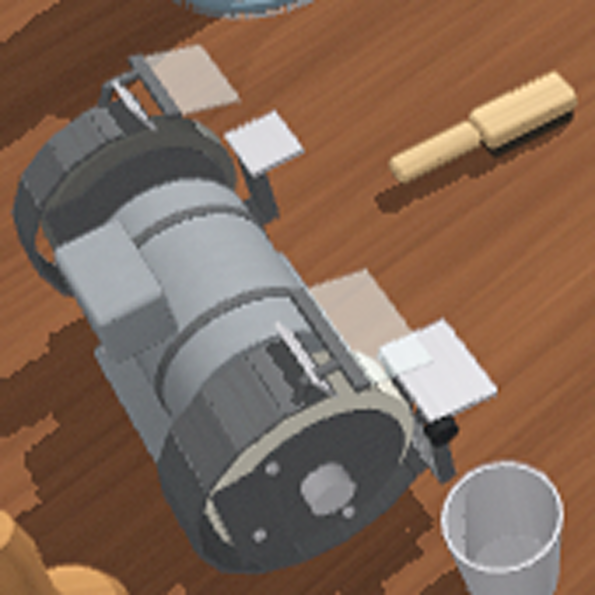

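```bash
cat > h.py <<'E'
import numpy as np, cv2
from workcell import arm
from scipy.spatial.transform import Rotation as Rot
np.set_printoptions(precision=4,suppress=True)
def ray(ci,u,v):
    d=np.array([(u-ci['cx'])/ci['fx'],(v-ci['cy'])/ci['fy'],1.])
    R=np.array(ci['R']);t=np.array(ci['t'])
    return -R.T@t, R.T@d
def at_z(ci,u,v,z):
    o,d=ray(ci,u,v); return o+d*(z-o[2])/d[2]
def tri(obs):
    A=np.zeros((3,3));b=np.zeros(3)
    for ci,u,v in obs:
        o,d=ray(ci,u,v); d=d/np.linalg.norm(d); P=np.eye(3)-np.outer(d,d); A+=P;b+=P@o
    X=np.linalg.solve(A,b)
    return X
def proj(ci,X):
    c=np.array(ci['R'])@X+np.array(ci['t']); return np.array([ci['fx']*c[0]/c[2]+ci['cx'],ci['fy']*c[1]/c[2]+ci['cy']])
def zoom(im,x0,y0,x1,y1,n,k):
    cv2.imwrite(n,cv2.resize(im[y0:y1,x0:x1],None,fx=k,fy=k,interpolation=cv2.INTER_CUBIC))
E
python3 - <<'E'
from h import *
T=arm.camera_info("top");S=arm.camera_info("scene")
def tz(x,y): return 325+x/4,170+y/4
def cz(x,y): return 145+x/5,185+y/5
def sz(x,y): return 90+x/3.5,160+y/3.5
for n,p in dict(butt=(135,458),ferr=(320,374),edge=(522,282)).items():
    print(n,at_z(T,*cz(*p),0.05 if n!='edge' else .046))
print('mid butt',at_z(T,*cz(60,250),.05),at_z(T,*cz(430,80),.046))
print('slim butt',at_z(T,*cz(92,357),.05),at_z(T,*cz(460,188),.046))
# rest outer corners: A far(+x) outer ; B near outer
A=(83,87);B=(66,178);C=(127,192)
As=(497,391);Bs=(444,319);
for a,b in ((A,As),(B,Bs)):
    X=tri([(T,*tz(*a)),(S,*sz(*b))]); print(X, proj(T,X)-tz(*a),proj(S,X)-sz(*b))
print([at_z(T,*tz(*p),.13) for p in (A,B,C)])
# narrow rest
E
```

```text
butt [0.3619 0.347  0.05  ]
ferr [0.4188 0.223  0.05  ]
edge [0.4817 0.0868 0.046 ]
mid butt [0.5021 0.4018 0.05  ] [0.6202 0.1516 0.046 ]
slim butt [0.4297 0.3779 0.05  ] [0.5458 0.13   0.046 ]
[ 0.6441 -0.2314  0.1266] [-0.4052 -0.2943] [-0.6629  0.0802]
[ 0.5694 -0.2169  0.1248] [-0.4414 -0.3098] [-0.6865  0.0794]
[array([ 0.6427, -0.2323,  0.13  ]), array([ 0.5679, -0.2177,  0.13  ]), array([ 0.5567, -0.2672,  0.13  ])]
```

Run:
```python
from h import *
s=arm.observe(); W=arm.camera_info("wrist")
R=Rot.from_rotvec(s['tcp_rot']).as_matrix(); print(R)
c=-np.array(W['R']).T@W['t']; print('cam world',c,'in tool',R.T@(c-s['tool_pos']))
print('cam axes in tool (cols x,y,z)\n',R.T@np.array(W['R']).T)
```

```text
[[ 0.9195  0.393  -0.0009]
 [ 0.393  -0.9195  0.0019]
 [-0.0001 -0.0021 -1.    ]]
cam world [ 0.3313 -0.5651  0.3718] in tool [ 0.0826  0.0003 -0.1417]
cam axes in tool (cols x,y,z)
 [[-0.0003 -0.9476 -0.3195]
 [ 1.     -0.0006  0.0007]
 [-0.0008 -0.3195  0.9476]]
```

```bash
cat >> h.py <<'E'
def cur():
    s=arm.observe(); return np.array(s['tool_pos']),Rot.from_rotvec(s['tcp_rot']).as_matrix(),s
def Rx(head,tilt):
    """tool x = -chisel dir; chisel heading angle head (rad), pitched up by tilt. columns x,y,z"""
    c=np.array([np.cos(head)*np.cos(tilt),np.sin(head)*np.cos(tilt),np.sin(tilt)])
    x=-c; y=np.array([-np.sin(head),np.cos(head),0]); # horizontal
    z=np.cross(x,y)
    if z[2]>0: y=-y; z=-z
    return np.stack([x,y,z],1)
def rel(p,R,tgt,Rt):
    return np.round(R.T@(np.array(tgt)-p)*1000,1), np.round(np.degrees(Rot.from_matrix(R.T@Rt).as_rotvec()),1)
E
python3 - <<'E'
from h import *
p,R,s=cur()
h=np.radians(-100.9); t=np.radians(40)
Rt=Rx(h,t); print(Rt)
print(rel(p,R,[.255,-.597,.43],R))
print(rel(p,R,[.62,-.05,.43],Rt))
print(rel(p,R,np.array([.602,-.25,.128])-.18*Rt[:,2],Rt), np.array([.602,-.25,.128])-.18*Rt[:,2])
E
```

```text
[[ 0.1449  0.982  -0.1215]
 [ 0.7522 -0.1891 -0.6312]
 [-0.6428  0.     -0.766 ]]
(array([  -0.1,   -0.5, -199.8]), array([0., 0., 0.]))
(array([ 550.5, -360. , -199.1]), array([-19.6, -36.8, -53.6]))
(array([ 520.1, -278.7,  -35.2]), array([-19.6, -36.8, -53.6])) [ 0.6239 -0.1364  0.2659]
```

>>> jog_arm(commands=[[[0,0,-200],[0,0,0]],[[0,0,-200],[0,0,0]],[[0,0,-200],[0,0,0]],[[0,0,-200],[0,0,0]],[[550,-360,-200],[0,0,-30]],[[550,-360,-200],[0,0,-30]],[[550,-360,-200],[0,0,-30]],[[550,-360,-200],[0,0,-30]]])

```text
clock: 0.82
tool_pos: [0.3481, -0.4573, 0.4064]
tcp_rot: [-2.821, -1.379, -0.0]
contact_force: [0.7, 0.2, -0.3]
opening: 0.0854
```

Run:
```python
from h import *
p,R,s=cur(); print(p,s['clock'],s['joint_positions'])
h=np.radians(-100.9); t=np.radians(40)
Rt=Rx(h,t)
print(rel(p,R,[.62,-.05,.43],Rt))
print(rel(p,R,np.array([.602,-.25,.128])-.18*Rt[:,2],Rt))
```

```text
[ 0.3481 -0.4573  0.4064] 0.8167 [ 0.9334  0.1477 -0.0962  1.5352  0.0136  1.4613  0.1751]
(array([488.4, -35.8, -23.1]), array([ -9.5, -39.3, -25.9]))
(array([422.5,  20.7, 140.8]), array([ -9.5, -39.3, -25.9]))
```

>>> jog_arm(commands=[[[488,-36,-23],[-9.5,-39.3,-25.9]],[[488,-36,-23],[-9.5,-39.3,-25.9]],[[488,-36,-23],[-9.5,-39.3,-25.9]],[[488,-36,-23],[-9.5,-39.3,-25.9]],[[488,-36,-23],[-9.5,-39.3,-25.9]],[[488,-36,-23],[-9.5,-39.3,-25.9]],[[488,-36,-23],[-9.5,-39.3,-25.9]],[[488,-36,-23],[-9.5,-39.3,-25.9]]])

```text
clock: 1.48
tool_pos: [0.5322, -0.1753, 0.42]
tcp_rot: [1.995, 1.669, -0.732]
contact_force: [0.7, -0.2, -0.4]
opening: 0.0852
```

Run:
```python
from h import *
p,R,s=cur(); print(p,s['clock'],s['joint_positions'])
h=np.radians(-100.9); t=np.radians(40)
Rt=Rx(h,t)
print(rel(p,R,np.array([.602,-.25,.128])-.18*Rt[:,2],Rt))
```

```text
[ 0.5322 -0.1753  0.42  ] 1.4833 [ 0.3388  0.1967 -0.5302  1.6266  0.7409  1.6394 -0.4355]
(array([140.8,  84. ,  82.5]), array([0.2, 0.1, 0.7]))
```

>>> jog_arm(commands=[[[141,84,82],[0,0,0]],[[141,84,82],[0,0,0]],[[141,84,82],[0,0,0]],[[141,84,82],[0,0,0]],[[141,84,82],[0,0,0]],[[141,84,82],[0,0,0]]])

```text
clock: 1.98
tool_pos: [0.6228, -0.1341, 0.2586]
tcp_rot: [1.994, 1.68, -0.741]
contact_force: [0.1, 0.5, -0.5]
opening: 0.0855
```

Run:
```python
from h import *
import pickle
p,R,s=cur(); print(p,s['clock'],s['joint_positions'],s['dq'])
W=arm.camera_info("wrist"); im=arm.capture("wrist"); cv2.imwrite("pics/w1.png",im); pickle.dump(W,open("w1.pkl","wb"))
p,R,s=cur(); print(p,s['clock'])
```

```text
[ 0.6228 -0.1341  0.2586] 1.9833 [ 0.2177  0.5121 -0.5163  1.5752  0.8492  1.5482 -0.6716] [ 0.0253 -0.0862 -0.0022 -0.0204  0.0059  0.0692  0.0309]
[ 0.6229 -0.1353  0.2623] 2.0333
```

View pics/w1.png

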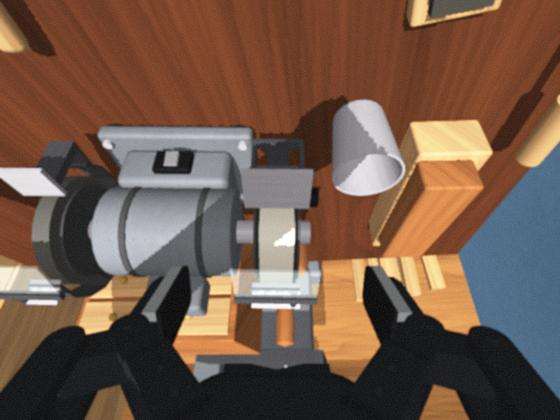

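Run:
```python
from h import *
import pickle
p,R,s=cur(); print(p)
W=arm.camera_info("wrist"); im=arm.capture("wrist"); cv2.imwrite("pics/w1.png",im); pickle.dump(W,open("w1.pkl","wb"))
zoom(im,220,140,340,260,"pics/w1z.png",6)
h=np.radians(169.1); t=np.radians(35)
Rt=Rx(h,t); g=np.array([.602,-.25,.128])-.18*Rt[:,2]; print(g,Rt)
print(rel(p,R,[.72,-.15,.36],Rt))
print(rel(p,R,g,Rt))
```

```text
[ 0.6229 -0.1353  0.2623]
[ 0.7034 -0.2695  0.2754] [[ 0.8044 -0.1891 -0.5632]
 [-0.1549 -0.982   0.1085]
 [-0.5736  0.     -0.8192]]
(array([-61.7,  97. , -77.4]), array([54.9,  4.6, 72.3]))
(array([-99.5, 102.8,  64.9]), array([54.9,  4.6, 72.3]))
```

View pics/w1z.png

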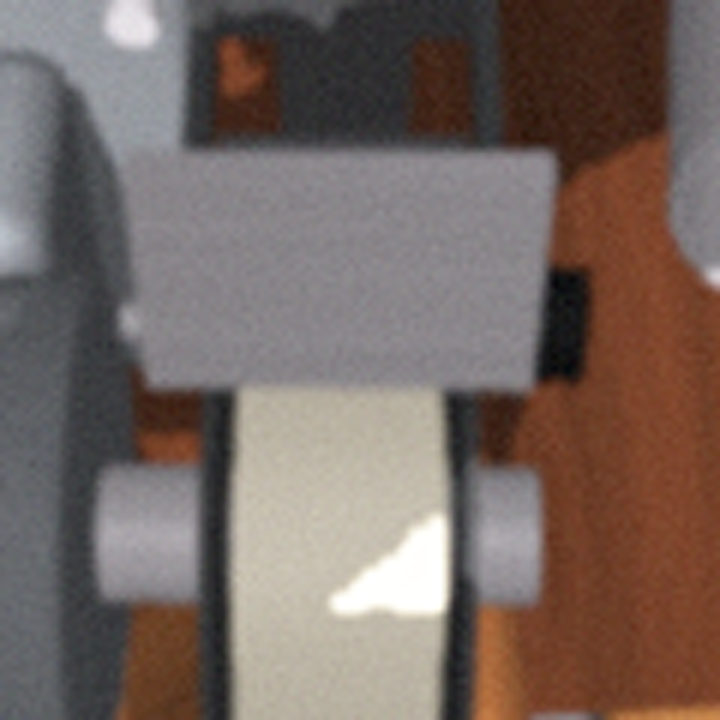

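```bash
cat >> h.py <<'E'
def pnp(ci,pts,obj):
    K=np.array([[ci['fx'],0,ci['cx']],[0,ci['fy'],ci['cy']],[0,0,1]])
    ok,rv,tv=cv2.solvePnP(np.array(obj,float),np.array(pts,float),K,None,flags=cv2.SOLVEPNP_ITERATIVE)
    R=np.array(ci['R']); Rc=cv2.Rodrigues(rv)[0]
    return R.T@Rc, R.T@(tv.ravel()-np.array(ci['t']))
RO=[[-.027,-.037,0],[-.027,.037,0],[.027,.037,0],[.027,-.037,0]]
E
python3 - <<'E'
from h import *
import pickle
W=pickle.load(open("w1.pkl","rb"))
z=[(130,150),(556,152),(540,386),(147,388)]
pts=[(220+(a-2.5)/6,140+(b-2.5)/6) for a,b in z]
R,t=pnp(W,pts,RO); print(R,t,np.arcsin(R[2,0]),np.degrees(np.arctan2(R[1,0],R[0,0])))
for h in (.12,.128,.135):
    print(h,[at_z(W,*q,h) for q in pts])
E
```

```text
[[-0.1647  0.9845  0.0606]
 [-0.9412 -0.1752  0.2889]
 [ 0.2951 -0.0094  0.9554]] [ 0.6018 -0.2481  0.1267] 0.2995383233219667 -99.92380759198909
0.12 [array([ 0.5706, -0.215 ,  0.12  ]), array([ 0.6423, -0.2274,  0.12  ]), array([ 0.6332, -0.3028,  0.12  ]), array([ 0.5528, -0.2905,  0.12  ])]
0.128 [array([ 0.5739, -0.2056,  0.128 ]), array([ 0.6427, -0.2175,  0.128 ]), array([ 0.6339, -0.2898,  0.128 ]), array([ 0.5568, -0.278 ,  0.128 ])]
0.135 [array([ 0.5767, -0.1973,  0.135 ]), array([ 0.643 , -0.2089,  0.135 ]), array([ 0.6346, -0.2784,  0.135 ]), array([ 0.5602, -0.2671,  0.135 ])]
```

>>> jog_arm(commands=[[[-62,97,-77],[54.9,4.6,72.3]],[[-62,97,-77],[54.9,4.6,72.3]],[[-62,97,-77],[54.9,4.6,72.3]],[[-62,97,-77],[54.9,4.6,72.3]],[[-62,97,-77],[54.9,4.6,72.3]],[[-62,97,-77],[54.9,4.6,72.3]],[[-62,97,-77],[54.9,4.6,72.3]],[[-62,97,-77],[54.9,4.6,72.3]]])

```text
clock: 2.75
tool_pos: [0.712, -0.1532, 0.357]
tcp_rot: [2.59, 0.958, -0.909]
contact_force: [0.4, -2.2, -4.3]
opening: 0.0853
```

Run:
```python
from h import *
p,R,s=cur(); print(p,s['clock'],s['joint_positions'])
h=np.radians(169.1); t=np.radians(35)
Rt=Rx(h,t); g=np.array([.602,-.25,.128])-.18*Rt[:,2]
print(rel(p,R,g,Rt))
```

```text
[ 0.712  -0.1532  0.357 ] 2.75 [-0.2237  0.8508  0.4824  0.8272  0.1724  1.9646 -0.6407]
(array([-12.9,  82.3, 115.4]), array([31.1,  3.4, 41.1]))
```

Run:
```python
from h import *
import pickle
p,R,s=cur(); print(p)
W=arm.camera_info("wrist"); im=arm.capture("wrist"); cv2.imwrite("pics/w2.png",im); pickle.dump(W,open("w2.pkl","wb"))
```

```text
[ 0.712  -0.1532  0.357 ]
```

View pics/w2.png

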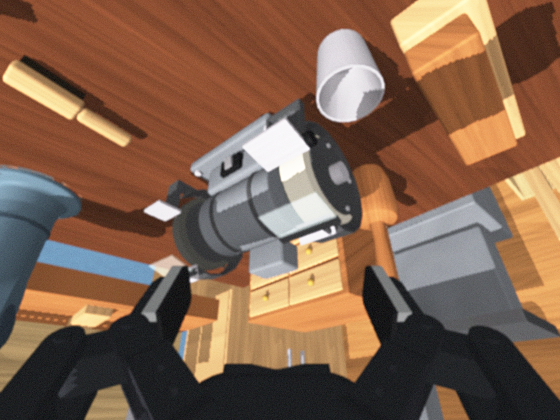

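Run:
```python
from h import *
im=cv2.imread("pics/w2.png"); zoom(im,225,95,325,195,"pics/w2z.png",6)
```

```text
(no output)
```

View pics/w2z.png

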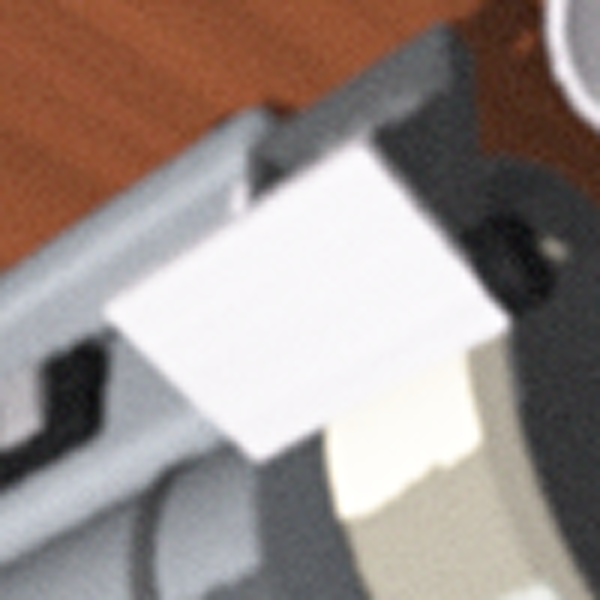

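```bash
cat > fit.py <<'E'
from h import *
import pickle
from scipy.optimize import least_squares
def z2p(z,x0,y0,k): return [(x0+(a-(k-1)/2)/k,y0+(b-(k-1)/2)/k) for a,b in z]
V=[(pickle.load(open("w1.pkl","rb")),z2p([(130,150),(556,152),(540,386),(147,388)],220,140,6)),
   (pickle.load(open("w2.pkl","rb")),z2p([(104,312),(360,135),(510,323),(262,462)],225,95,6))]
def model(q):
    h,s=q[3],q[4]
    x=np.array([np.cos(h)*np.cos(s),np.sin(h)*np.cos(s),np.sin(s)]);y=np.array([-np.sin(h),np.cos(h),0]);
    z=np.cross(x,y); 
    return np.stack([x,y,z],1)
def fit(V,q0=(.602,-.248,.127,np.radians(-100),.3)):
    def f(q):
        M=model(q); r=[]
        for ci,pts in V:
            for o,u in zip(RO,pts): r+=list(proj(ci,M@np.array(o)+q[:3])-u)
        return r
    return least_squares(f,q0)
if __name__=="__main__":
    for S in (V[:1],V[1:],V):
        r=fit(S); print(r.x,np.degrees(r.x[3]),np.round(r.fun,2))
E
python3 fit.py
```

```text
[ 0.6018 -0.2481  0.1267 -1.7397  0.2995] -99.67878645227957 [-0.46  0.01  0.32 -0.14 -0.49  0.37  0.65 -0.23]
[ 0.6047 -0.2456  0.1324 -1.7181  0.2371] -98.43996322986617 [ 0.13 -0.58 -0.38  0.54  0.46 -0.3  -0.19  0.31]
[ 0.6015 -0.2482  0.1272 -1.7277  0.2784] -98.98775952255598 [-0.99  1.12 -0.12  0.42 -0.41  0.32  0.8   0.12  0.69 -1.97 -0.14 -0.15
 -0.22 -0.34 -0.58 -0.27]
```

Run:
```python
from h import *
p,R,s=cur()
h=np.radians(-99.2); t=np.radians(50)
Rt=Rx(h,t); g=np.array([.602,-.248,.127])-.12*Rt[:,2];print(g)
print(rel(p,R,[.64,-.07,.33],Rt))
print(rel(p,R,g,Rt))
```

```text
[ 0.6167 -0.1573  0.2041]
(array([  18.7, -110.3,   30.1]), array([-27.1, -10.7, -29.6]))
(array([ 38.9, -62. , 175.9]), array([-27.1, -10.7, -29.6]))
```

>>> jog_arm(commands=[[[19,-110,30],[-27.1,-10.7,-29.6]],[[19,-110,30],[-27.1,-10.7,-29.6]],[[19,-110,30],[-27.1,-10.7,-29.6]],[[19,-110,30],[-27.1,-10.7,-29.6]],[[19,-110,30],[-27.1,-10.7,-29.6]],[[39,-62,176],[-27.1,-10.7,-29.6]],[[39,-62,176],[-27.1,-10.7,-29.6]],[[39,-62,176],[-27.1,-10.7,-29.6]]])

```text
clock: 3.47
tool_pos: [0.6223, -0.1369, 0.2297]
tcp_rot: [1.853, 1.589, -0.853]
contact_force: [1.3, -0.3, -0.2]
opening: 0.0855
```

>>> jog_arm(commands=[[[0,0,0],[0,0,0]],[[0,0,0],[0,0,0]]])

```text
clock: 3.63
tool_pos: [0.6207, -0.1378, 0.23]
tcp_rot: [1.854, 1.59, -0.855]
contact_force: [0.2, 0.4, -0.1]
opening: 0.0855
```

Run:
```python
from h import *
p,R,s=cur(); print(p,s['joint_positions'],s['clock'])
h=np.radians(-99.2); t=np.radians(50)
Rt=Rx(h,t); g=np.array([.602,-.248,.127])-.12*Rt[:,2];print(g)
print(rel(p,R,g,Rt))
im=arm.capture("wrist"); cv2.imwrite("pics/w3.png",im)
```

```text
[ 0.6207 -0.1378  0.23  ] [-0.5335  0.5555  0.4167  1.6619  0.6247  1.3182 -0.5678] 3.6333
[ 0.6167 -0.1573  0.2041]
(array([ 6.9, -1. , 31.9]), array([ 0.4, -0.4,  0.3]))
```

View pics/w3.png

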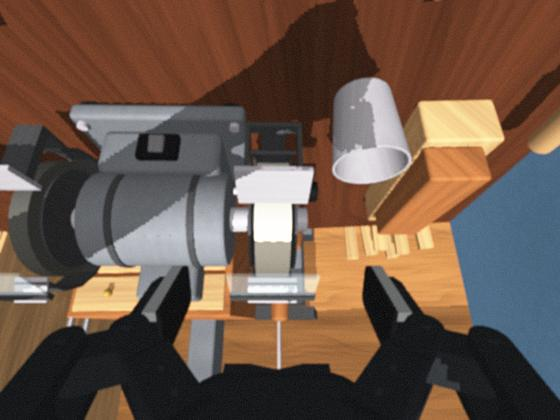

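>>> jog_arm(commands=[[[7,-1,45],[0,-8,0]],[[7,-1,45],[0,-8,0]],[[7,-1,45],[0,-8,0]],[[7,-1,45],[0,-8,0]]])

```text
clock: 4.02
tool_pos: [0.6202, -0.1637, 0.199]
tcp_rot: [1.753, 1.505, -0.95]
contact_force: [0.0, -0.2, 0.7]
opening: 0.0855
```

Run:
```python
from h import *
import pickle
p,R,s=cur(); print(p,s['joint_positions'],s['dq'],s['clock'])
W=arm.camera_info("wrist");
im=arm.capture("wrist"); cv2.imwrite("pics/w3.png",im);pickle.dump(W,open("w3.pkl","wb"))
zoom(im,210,130,340,270,"pics/w3z.png",4)
im=arm.capture("scene"); zoom(im,90,160,260,330,"pics/s3z.png",3.5)
```

```text
[ 0.6202 -0.1637  0.199 ] [-0.5561  0.6525  0.4494  1.6893  0.7088  1.2906 -0.657 ] [ 0.0023 -0.0509  0.0271 -0.0273  0.0068 -0.0025 -0.0037] 4.0167
```

View pics/w3.png

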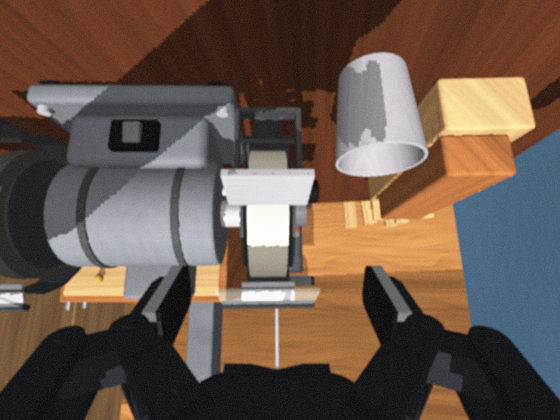

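View pics/w3z.png

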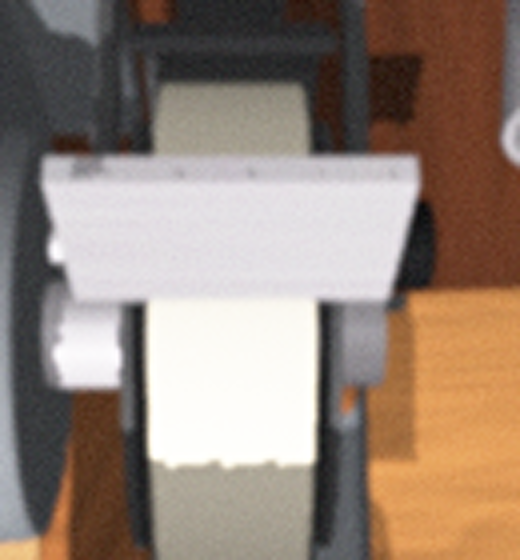

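Run:
```python
from h import *
for n,c,r0,r1 in (("w1",278,160,212),("w3",270,164,210)):
    g=cv2.cvtColor(cv2.imread(f"pics/{n}.png"),cv2.COLOR_BGR2GRAY).astype(float)
    for cc in (c-22,c,c+22):
        print(n,cc,g[r0:r1,cc-5:cc+6].mean(1).round().astype(int))
im=cv2.imread("pics/w3.png"); 
for nm,(x0,y0,x1,y1) in dict(w3L=(214,162,238,212),w3R=(300,162,324,212)).items(): zoom(im,x0,y0,x1,y1,f"pics/{nm}.png",10)
cv2.imwrite("pics/w3LR.png",np.hstack([cv2.imread("pics/w3L.png"),cv2.imread("pics/w3R.png")]))
```

```text
w1 256 [ 48  50  52  61  80 112 132 136 135 136 136 133 134 134 135 133 134 137
 137 134 134 131 134 134 134 134 133 133 132 132 133 132 133 134 134 135
 136 133 133 133 131 134 133 129 112  90  76  74  77  78  79  81]
w1 278 [ 46  50  55  64  84 114 133 139 136 137 138 136 135 135 135 135 134 139
 137 135 133 135 135 135 136 136 137 135 134 135 134 134 135 134 136 136
 138 137 135 132 131 134 134 138 151 164 174 175 177 178 178 178]
w1 300 [ 46  47  49  51  71 110 135 141 141 139 138 138 137 136 135 138 137 136
 136 134 136 135 136 135 137 139 135 137 136 135 135 136 136 135 135 138
 137 137 135 132 132 134 137 131 113  76  51  40  42  43  43  46]
w3 248 [100 100 100 103 131 168 187 194 192 193 195 209 222 226 226 224 222 224
 226 226 226 223 223 224 224 225 223 224 224 223 223 224 225 225 225 226
 222 223 223 223 218 206 191 184 184 186]
w3 270 [156 156 158 159 169 184 193 195 191 189 196 210 223 226 226 226 224 226
 226 226 226 225 224 226 226 226 226 225 225 225 224 225 225 226 228 227
 224 222 225 227 234 242 247 248 249 249]
w3 292 [ 46  45  44  53  99 157 192 198 196 196 200 211 224 228 228 227 227 226
 226 227 226 225 225 226 227 227 227 227 227 226 226 227 226 227 228 227
 224 223 225 223 202 163 129 121 121 123]
```

View pics/w3LR.png

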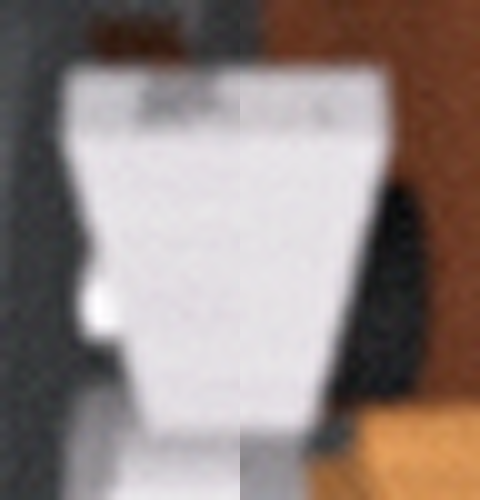

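```bash
cat > fit2.py <<'E'
from h import *
import pickle
from fit import z2p,model
from scipy.optimize import least_squares
L=lambda n:pickle.load(open(n,"rb"))
a,b,t=.027,.037,.006
w1=z2p([(130,150),(556,150),(540,386),(147,388)],220,140,6)
O1=[[-a,-b,-t],[-a,b,-t],[a,b,0],[a,-b,0]]
w2=z2p([(104,312),(262,462)],225,95,6); O2=[[-a,-b,-t],[a,-b,0]]
w3=[(220.05,175),(314.6,175),(307.4,204.8),(228.6,204.9),(220,168.6),(314.8,168.4)]
O3=[[-a,-b,0],[-a,b,0],[a,b,0],[a,-b,0],[-a,-b,-t],[-a,b,-t]]
V={'1':(L("w1.pkl"),w1,O1),'2':(L("w2.pkl"),w2,O2),'3':(L("w3.pkl"),w3,O3)}
def fit(keys,q0=(.602,-.248,.127,np.radians(-100),.3)):
    def f(q):
        M=model(q); r=[]
        for k in keys:
            ci,pts,O=V[k]
            for o,u in zip(O,pts): r+=list(proj(ci,M@np.array(o)+q[:3])-u)
        return r
    return least_squares(f,q0)
if __name__=="__main__":
    for k in ("1","3","13","12","123"):
        r=fit(k); print(k,r.x,np.degrees(r.x[3]),np.round(r.fun,1))
E
python3 fit2.py
```

```text
1 [ 0.6019 -0.2475  0.1296 -1.7378  0.1864] -99.56789434648286 [-0.5 -0.1  0.3 -0.  -0.5  0.3  0.7 -0.2]
3 [ 0.6015 -0.2459  0.1299 -1.7378  0.1931] -99.57088729176134 [-0.3  0.2  0.4 -0.1 -0.1 -0.1 -0.   0.1  0.3 -0.  -0.3 -0. ]
13 [ 0.6015 -0.247   0.1297 -1.7364  0.1944] -99.48905390634489 [-1.  -0.4 -0.2 -0.4 -0.8  0.3  0.3 -0.2  0.2  0.3  0.4 -0.   0.  -0.1
  0.4  0.2  0.7  0.1 -0.3  0.1]
12 [ 0.6017 -0.2473  0.1303 -1.7219  0.1632] -98.6579289787479 [-1.2  1.  -0.2  0.4 -0.2  0.1  0.9  0.1  0.4 -2.  -0.5 -0.3]
123 [ 0.6013 -0.2477  0.1295 -1.729   0.1914] -99.06211382295614 [-1.1  0.2 -0.4 -0.2 -0.7  0.4  0.5  0.1  0.7 -2.6 -0.7 -0.2  0.1  0.6
 -0.   0.   0.1 -0.3  0.7  0.2  0.6  0.4 -0.7  0.1]
```

Run:
```python
from h import *
p,R,s=cur()
h=np.radians(-65.3)
Rt=Rx(h,0.)
print(rel(p,R,[.60,-.03,.30],Rt))
print(rel(p,R,[.405,.2535,.24],Rt))
```

```text
(array([ -13.5,  -39.2, -163.1]), array([-15.9,  55.8, -30.7]))
(array([ 170.6, -274.7, -343.8]), array([-15.9,  55.8, -30.7]))
```

>>> jog_arm(commands=[[[-13,-39,-163],[0,0,0]],[[-13,-39,-163],[0,0,0]],[[-13,-39,-163],[0,0,0]],[[-13,-39,-163],[-15.9,55.8,-30.7]],[[171,-275,-344],[-15.9,55.8,-30.7]],[[171,-275,-344],[-15.9,55.8,-30.7]],[[171,-275,-344],[-15.9,55.8,-30.7]],[[171,-275,-344],[-15.9,55.8,-30.7]]], grip=0.25)

```text
clock: 4.78
tool_pos: [0.5086, 0.1056, 0.2749]
tcp_rot: [1.789, 2.155, -0.47]
contact_force: [0.8, -0.4, -0.4]
opening: 0.0641
```

Run:
```python
from h import *
p,R,s=cur(); print(p,s['joint_positions'],s['opening'])
Rt=Rx(np.radians(-65.3),0.)
print(rel(p,R,[.405,.2535,.24],Rt))
```

```text
[0.5086 0.1056 0.2749] [-0.7414  0.1999  0.2406  1.8187  0.3624  1.348  -0.4359] 0.06411916567451821
(array([164.5, -74.6, -34.7]), array([ -6.6,  24.9, -13.9]))
```

>>> jog_arm(commands=[[[164,-75,-35],[-6.6,24.9,-13.9]],[[164,-75,-35],[-6.6,24.9,-13.9]],[[164,-75,-35],[-6.6,24.9,-13.9]],[[164,-75,-35],[-6.6,24.9,-13.9]],[[164,-75,-35],[-6.6,24.9,-13.9]],[[164,-75,-35],[-6.6,24.9,-13.9]],[[164,-75,-35],[-6.6,24.9,-13.9]]])

```text
clock: 5.37
tool_pos: [0.4059, 0.2532, 0.2427]
tcp_rot: [1.692, 2.643, 0.005]
contact_force: [0.7, -0.1, 0.5]
opening: 0.064
```

Run:
```python
from h import *
import pickle
p,R,s=cur(); print(p,s['joint_positions'],s['opening'],s['clock'])
Rt=Rx(np.radians(-65.3),0.)
print(rel(p,R,[.405,.2535,.24],Rt))
W=arm.camera_info("wrist");
im=arm.capture("wrist"); cv2.imwrite("pics/w4.png",im);pickle.dump(W,open("w4.pkl","wb"))
```

```text
[0.4059 0.2532 0.2427] [-0.7702  0.0389  0.1279  1.9932 -0.0031  1.1057 -0.2088] 0.06399819719873955 5.3667
(array([ 0.7, -0.7,  2.7]), array([0.3, 0.1, 0.1]))
```

View pics/w4.png

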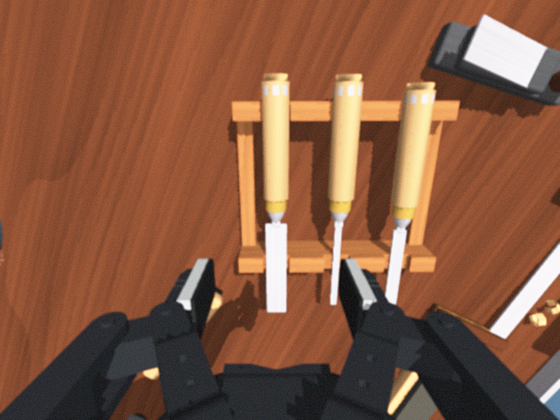

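Run:
```python
from h import *
import pickle
W=pickle.load(open("w4.pkl","rb"))
im=cv2.imread("pics/w4.png"); zoom(im,240,60,310,200,"pics/a.png",5); zoom(im,240,190,310,330,"pics/b.png",5)
cv2.imwrite("pics/w4z.png",np.hstack([cv2.imread("pics/a.png"),cv2.imread("pics/b.png")])[:600] if 0 else cv2.resize(np.hstack([cv2.imread("pics/a.png"),cv2.imread("pics/b.png")]),None,fx=.85,fy=.85))
for n,(u,v,z) in dict(butt=(276,77,.05),ferr0=(275.8,201,.045),ferr1=(276,211,.045),edge=(276.5,312,.046)).items(): print(n,at_z(W,u,v,z))
```

```text
butt [0.3613 0.3521 0.05  ]
ferr0 [0.4173 0.23   0.045 ]
ferr1 [0.4227 0.2188 0.045 ]
edge [0.4834 0.0887 0.046 ]
```

View pics/w4z.png

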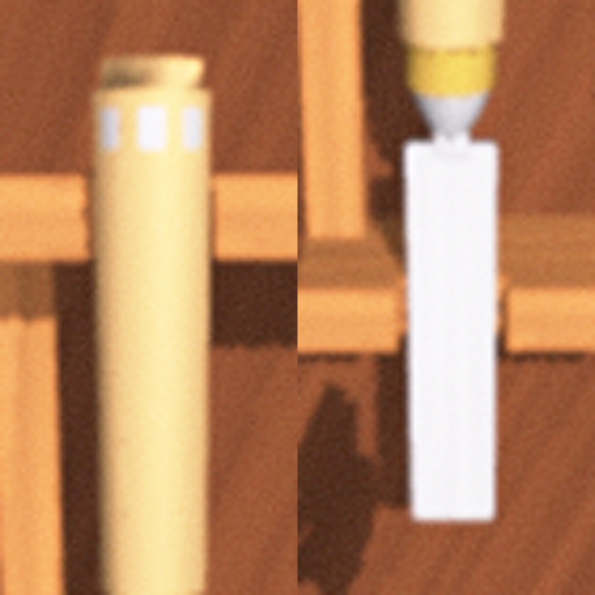

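Run:
```python
from h import *
p,R,s=cur()
Rt=Rx(np.radians(-65.1),0.)
print(rel(p,R,[.4038,.2600,.08],Rt))
```

```text
(array([  8.1,   0. , 162.2]), array([ 0.2,  0.1, -0.2]))
```

>>> jog_arm(commands=[[[8,0,0],[0.2,0.1,-0.2]],[[8,0,162],[0.2,0.1,-0.2]],[[8,0,162],[0.2,0.1,-0.2]],[[8,0,162],[0.2,0.1,-0.2]],[[8,0,162],[0.2,0.1,-0.2]],[[8,0,162],[0.2,0.1,-0.2]],[[8,0,162],[0.2,0.1,-0.2]]])

```text
clock: 6.0
tool_pos: [0.4031, 0.2584, 0.0785]
tcp_rot: [-1.692, -2.646, 0.009]
contact_force: [0.3, 0.7, -0.4]
opening: 0.0641
```

Run:
```python
from h import *
import pickle
p,R,s=cur(); print(p,s['clock'])
Rt=Rx(np.radians(-65.1),0.)
print(rel(p,R,[.4038,.2600,.023],Rt))
W=arm.camera_info("wrist");
im=arm.capture("wrist"); cv2.imwrite("pics/w5.png",im);pickle.dump(W,open("w5.pkl","wb"))
```

```text
[0.4031 0.2584 0.0785] 6.0
(array([ 1.3,  1.6, 55.5]), array([-0.3,  0.1, -0.1]))
```

View pics/w5.png

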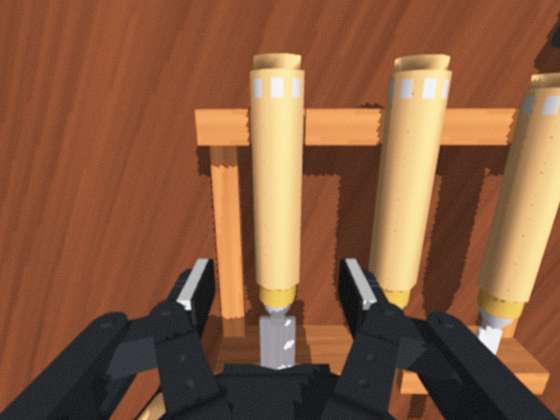

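>>> jog_arm(commands=[[[1,1,55],[0,0,0]],[[1,1,55],[0,0,0]],[[1,1,55],[0,0,0]],[[1,1,55],[0,0,0]]])

```text
clock: 6.38
tool_pos: [0.4078, 0.2626, 0.028]
tcp_rot: [1.691, 2.645, 0.006]
contact_force: [0.2, 0.3, 0.7]
opening: 0.0642
```

>>> jog_arm(commands=[[[0,0,0],[0,0,0]],[[0,0,0],[0,0,0]],[[0,0,0],[0,0,0]],[[0,0,0],[0,0,0]],[[0,0,0],[0,0,0]],[[0,0,0],[0,0,0]]], grip=1, squeeze=90)

```text
clock: 6.88
tool_pos: [0.4056, 0.2617, 0.0297]
tcp_rot: [-1.691, -2.647, 0.001]
contact_force: [-7.1, -2.7, 12.1]
opening: 0.0264
```

Run:
```python
from h import *
p,R,s=cur(); print(s)
```

```text
{'clock': 6.8833, 'joint_positions': array([-0.7544,  0.3701,  0.1074,  2.1337, -0.065 ,  0.6415, -0.1681]), 'dq': array([ 0.0001, -0.0012, -0.0005,  0.0007, -0.0026, -0.0009, -0.0001]), 'joint_efforts': array([  0.4632, -30.0547,   1.934 , -18.0189,   0.0705,  -2.3768,
        -0.1323]), 'tool_pos': array([0.4056, 0.2617, 0.0297]), 'tcp_rot': array([-1.6911, -2.6472,  0.0011]), 'contact_force': array([-7.1021, -2.6889, 12.0832]), 'moment': array([-0.7595,  1.4209,  0.1852]), 'opening': 0.026394864074665063}
```

>>> jog_arm(commands=[[[0,0,0],[0,0,0]],[[0,0,0],[0,0,0]],[[0,0,0],[0,0,0]],[[0,0,0],[0,0,0]]], grip=0.3)

```text
clock: 7.22
tool_pos: [0.4065, 0.2622, 0.0303]
tcp_rot: [1.691, 2.647, 0.002]
contact_force: [-0.5, -0.5, -0.6]
opening: 0.0596
```

Run:
```python
from h import *
p,R,s=cur(); print(p,s['contact_force'],s['opening'])
Rt=Rx(np.radians(-65.1),0.)
print(rel(p,R,[.4038,.2600,.0215],Rt))
import pickle
W=arm.camera_info("wrist");
im=arm.capture("wrist"); cv2.imwrite("pics/w6.png",im);pickle.dump(W,open("w6.pkl","wb"))
```

```text
[0.4065 0.2622 0.0303] [-0.5255 -0.5408 -0.5875] 0.05964635466143893
(array([-0.9, -3.4,  8.8]), array([ 0.1, -0. , -0. ]))
```

View pics/w6.png

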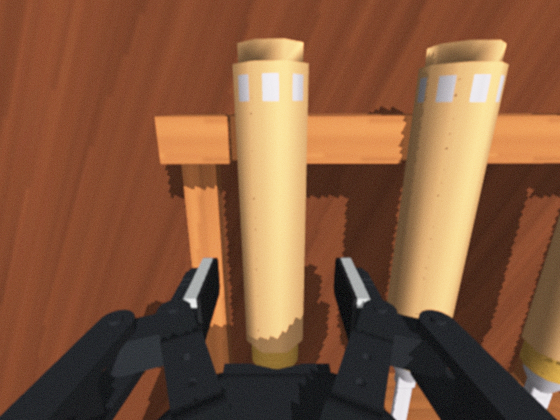

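>>> jog_arm(commands=[[[-1,-3.4,9],[0,0,0]],[[-1,-3.4,9],[0,0,0]],[[-1,-3.4,9],[0,0,0]]])

```text
clock: 7.52
tool_pos: [0.4027, 0.2589, 0.0201]
tcp_rot: [-1.691, -2.647, 0.003]
contact_force: [0.0, -0.4, 0.6]
opening: 0.06
```

Run:
```python
from h import *
p,R,s=cur(); print(p,s['contact_force'],s['opening'])
Rt=Rx(np.radians(-65.1),0.)
print(rel(p,R,[.4038,.2600,.0215],Rt))
```

```text
[0.4027 0.2589 0.0201] [ 0.0277 -0.4397  0.5849] 0.059964355316363696
(array([ 0.5,  1.5, -1.4]), array([-0.1,  0. , -0.1]))
```

>>> jog_arm(commands=[[[0.5,1.2,-1],[0,0,0]],[[0.5,1.2,-1],[0,0,0]],[[0.5,1.2,-1],[0,0,0]],[[0.5,1.2,-1],[0,0,0]],[[0.5,1.2,-1],[0,0,0]],[[0.5,1.2,-1],[0,0,0]],[[0.5,1.2,-1],[0,0,0]]], grip=1, squeeze=90)

```text
clock: 8.1
tool_pos: [0.4042, 0.2604, 0.0215]
tcp_rot: [1.691, 2.647, -0.0]
contact_force: [1.0, 1.1, 2.0]
opening: 0.0267
```

Run:
```python
from h import *
p,R,s=cur(); print(p,s['contact_force'],s['moment'],s['opening'],R.T@s['contact_force'])
```

```text
[0.4042 0.2604 0.0215] [0.9816 1.0819 2.0333] [ 0.1005 -0.1865  0.1264] 0.02665583946101592 [ 0.5688  1.3454 -2.0334]
```

>>> jog_arm(commands=[[[0,0,-15],[0,0,0]],[[0,0,-30],[0,0,0]],[[0,0,-45],[0,0,0]],[[0,0,-60],[0,0,0]],[[0,0,-80],[0,0,0]],[[0,0,-100],[0,0,0]],[[0,0,-120],[0,0,0]],[[0,0,-120],[0,0,0]]])

```text
clock: 8.77
tool_pos: [0.4058, 0.2617, 0.1443]
tcp_rot: [1.692, 2.646, 0.009]
contact_force: [0.9, 1.1, -2.3]
opening: 0.0267
```

Run:
```python
from h import *
import pickle
p,R,s=cur(); print(p,s['contact_force'],s['moment'],s['opening'],s['joint_positions'])
W=arm.camera_info("wrist");
im=arm.capture("wrist"); cv2.imwrite("pics/w7.png",im);pickle.dump(W,open("w7.pkl","wb"))
im=arm.capture("scene"); cv2.imwrite("pics/s7.png",im)
```

```text
[0.4058 0.2617 0.1443] [ 0.8587  1.1069 -2.3308] [ 0.2202 -0.0154 -0.0132] 0.026732187288765783 [-0.7742  0.1693  0.1257  2.08   -0.0278  0.8882 -0.1998]
```

View pics/w7.png

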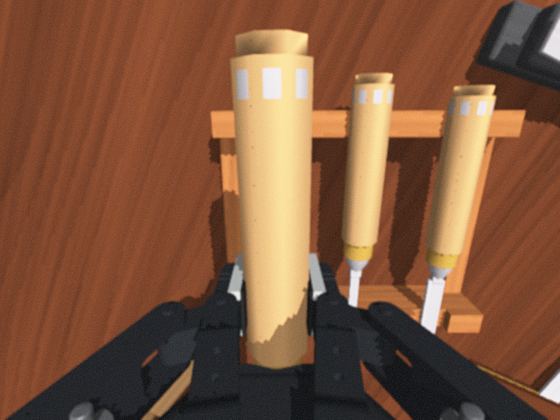

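View pics/s7.png

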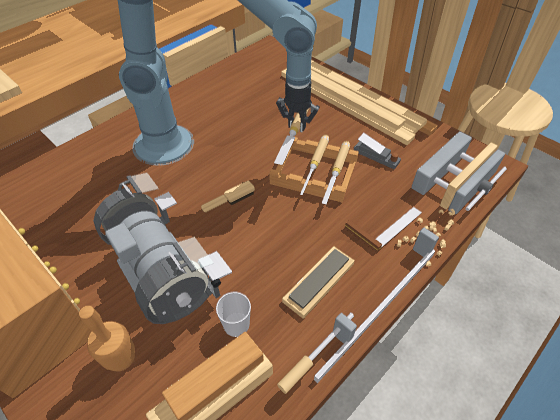

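```bash
cat >> h.py <<'E'
def chis(p,R,droop=0.,yaw=0.,g=(0,0,-.0235)):
    """chisel in tool frame: returns func mapping chisel coords -> world. tool x=-cx, tool z=-cz, tool y: cy"""
    B=np.array([[-1,0,0],[0,1,0],[0,0,-1.]]).T
    D=Rot.from_euler('zy',[yaw,droop]).as_matrix()  # droop>0: nose down (rot +y in chisel axes)
    return lambda X: p+R@(np.array(g)+B@D@np.array(X,float))
E
python3 - <<'E'
from h import *
import pickle
W=pickle.load(open("w7.pkl","rb")); p,R,s=cur()
for d in (0,.05,.1):
    f=chis(p,R,d); print(d,[ (x,proj(W,f(X)).round(1)) for x,X in dict(butt=(-.103,0,0),buttTop=(-.103,0,.012),buttBot=(-.103,0,-.012),ring=(-.095,0,.014)).items()])
S=arm.camera_info("scene")
for d in (0,.05,.1):
    f=chis(p,R,d); print(d,[proj(S,f(X)).round(1) for X in ((.19,0,.001),(.064,0,.001))])
im=cv2.imread("pics/w7.png"); zoom(im,220,20,330,130,"pics/w7z.png",5)
im=cv2.imread("pics/s7.png"); zoom(im,260,90,320,180,"pics/s7z.png",6)
E
```

```text
0 [('butt', array([269.2,  44.7])), ('buttTop', array([268.7,  37.7])), ('buttBot', array([269.7,  50.5])), ('ring', array([268.8,  64.2]))]
0.05 [('butt', array([269. ,  42.3])), ('buttTop', array([268.4,  36.9])), ('buttBot', array([269.5,  46.8])), ('ring', array([268.5,  65.2]))]
0.1 [('butt', array([268.8,  40.6])), ('buttTop', array([268.1,  36.9])), ('buttBot', array([269.3,  43.5])), ('ring', array([268.3,  67.1]))]
0 [array([275.6, 163.4]), array([289.6, 136.1])]
0.05 [array([275.7, 165.7]), array([289.6, 136.9])]
0.1 [array([275.8, 167.9]), array([289.6, 137.6])]
```

View pics/w7z.png

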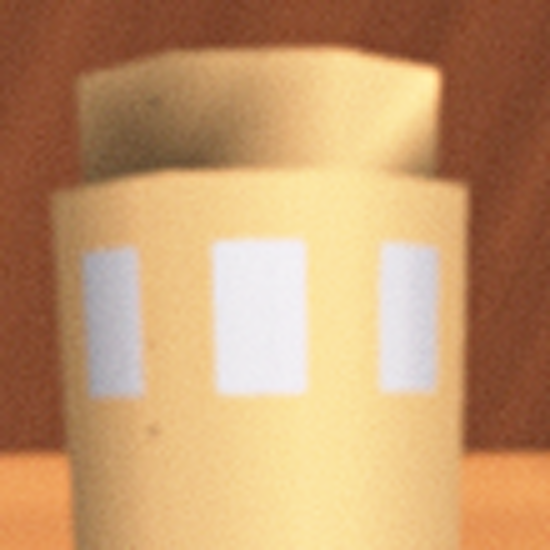

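View pics/s7z.png

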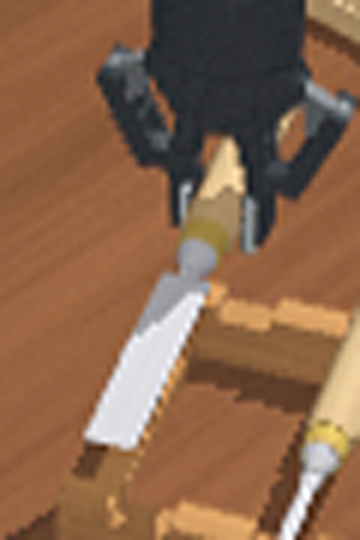

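Run:
```python
from h import *
S=arm.camera_info("scene");T=arm.camera_info("top")
for n,X in dict(edge=(.4834,.0887,.046),bl=(.4834-.126*.4205,.0887+.126*.9073,.046)).items(): print(n,proj(S,np.array(X)),proj(T,np.array(X)))
im=cv2.imread("pics/scene0.png"); zoom(im,260,120,320,210,"pics/s0z.png",6)
```

```text
edge [276.2076 191.0167] [248.8628 240.8988]
bl [289.1755 164.0382] [215.101  256.3718]
```

View pics/s0z.png

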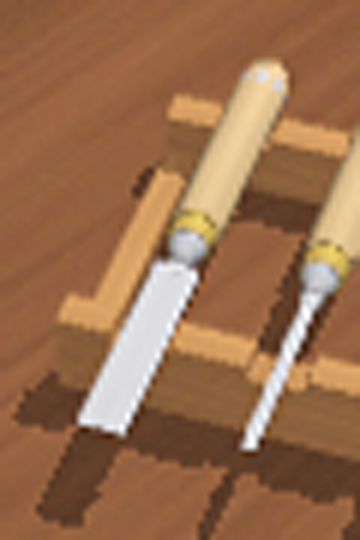

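Run:
```python
from h import *
import pickle
W=pickle.load(open("w7.pkl","rb")); p,R,s=cur()
im=cv2.imread("pics/w7.png"); hsv=cv2.cvtColor(im,cv2.COLOR_BGR2HSV)
g=im[:,:,1].astype(float)
for r in (80,110,140,170,200,230,250):
    row=g[r-1:r+2].mean(0); d=np.gradient(row)
    l=225+np.argmax(d[225:262]); rr=290+np.argmin(d[290:330])
    def sub(i,s):
        w=np.clip(s*d[i-3:i+4],0,None); return (w*np.arange(i-3,i+4)).sum()/w.sum()
    print(r,round(sub(l,1),1),round(sub(rr,-1),1),round((sub(l,1)+sub(rr,-1))/2,1), end=' pred ')
    for y in (-.014,.014):
        X=[proj(W,chis(p,R)((x,y,0))) for x in np.linspace(-.1,0.02,60)]
        X=np.array(X); print(round(np.interp(r,X[:,1],X[:,0]),1),end=' ')
    print()
```

```text
80 231.3 312.5 271.9 pred 231.8 307.1 
110 233.0 311.6 272.3 pred 233.2 306.2 
140 235.2 311.2 273.2 pred 234.5 305.3 
170 241.1 310.6 275.8 pred 235.8 304.4 
200 244.9 309.9 277.4 pred 237.1 303.6 
230 225.3 309.4 267.4 pred 238.5 302.7 
250 226.4 308.8 267.6 pred 239.3 302.1
```

Run:
```python
from h import *
import pickle
W=pickle.load(open("w7.pkl","rb")); p,R,s=cur()
def pr(r,y,yaw=0,y0=0,dz=0):
    X=np.array([proj(W,chis(p,R,0,yaw,(0,y0,-.0235+dz))((x,y,.0058))) for x in np.linspace(-.1,0.02,60)]); return np.interp(r,X[:,1],X[:,0])
rows=[80,110,140,170,200,230,250]
for a in ((0,0,0),(.01,0,0),(0,.001,0),(.0,0.0,-.002)):
    print(a,[pr(r,.014,*a).round(1) for r in rows],[pr(r,-.014,*a).round(1) for r in rows[:3]])
im=cv2.imread("pics/w7.png"); zoom(im,215,130,335,290,"pics/w7y.png",3.7)
```

```text
(0, 0, 0) [np.float64(308.8), np.float64(307.8), np.float64(306.9), np.float64(305.9), np.float64(305.0), np.float64(304.1), np.float64(303.5)] [np.float64(229.7), np.float64(231.1), np.float64(232.5)]
(0.01, 0, 0) [np.float64(306.2), np.float64(305.6), np.float64(305.0), np.float64(304.4), np.float64(303.9), np.float64(303.3), np.float64(302.9)] [np.float64(227.1), np.float64(228.9), np.float64(230.6)]
(0, 0.001, 0) [np.float64(311.6), np.float64(310.6), np.float64(309.5), np.float64(308.5), np.float64(307.5), np.float64(306.5), np.float64(305.8)] [np.float64(232.5), np.float64(233.8), np.float64(235.1)]
(0.0, 0.0, -0.002) [np.float64(309.4), np.float64(308.4), np.float64(307.5), np.float64(306.5), np.float64(305.5), np.float64(304.6), np.float64(304.0)] [np.float64(228.9), np.float64(230.3), np.float64(231.7)]
```

View pics/w7y.png

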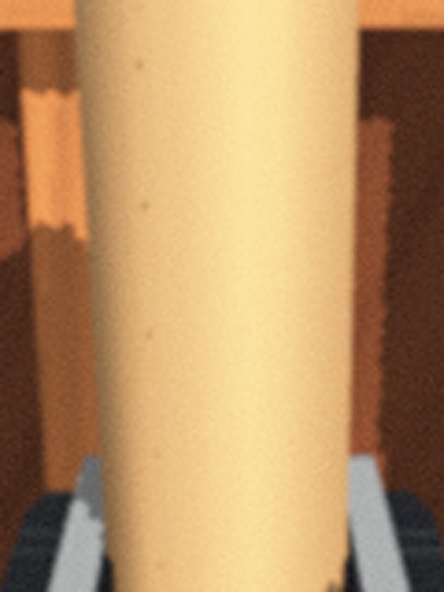

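```bash
cat >> h.py <<'E'
C=np.array([.6015,-.2465,.1297]); HR=np.radians(-99.5); SL=.191
def MR(h=HR,s=SL):
    x=np.array([np.cos(h)*np.cos(s),np.sin(h)*np.cos(s),np.sin(s)]);y=np.array([-np.sin(h),np.cos(h),0]);
    return np.stack([x,y,np.cross(x,y)],1)
def place(s_edge,up,lat=0.,dyaw=-.013,tilt=SL,g=(0,0,-.0235)):
    M=MR(); grip=C+M@np.array([s_edge-.190,lat,.004+up])
    Rt=Rx(HR+dyaw,tilt); return grip-Rt@np.array(g),Rt
E
python3 - <<'E'
from h import *
p,R,s=cur(); print(p,s['clock'])
for a in ((-.045,.045),(.022,.02),(.022,0)):
    t,Rt=place(*a); print(a,t,rel(p,R,t,Rt))
print(rel(p,R,p+[.1,-.12,.07],R))
E
```

```text
[0.4038 0.2602 0.141 ] 8.8667
(-0.045, 0.045) [ 0.6403 -0.0142  0.1101] (array([-348.3,   99.5,   30.8]), array([  3.3, -10.6,  35. ]))
(0.022, 0.02) [ 0.6287 -0.0837  0.0983] (array([-406.6,   59.7,   42.7]), array([  3.3, -10.6,  35. ]))
(0.022, 0) [ 0.6281 -0.0875  0.0787] (array([-409.7,   57.6,   62.3]), array([  3.3, -10.6,  35. ]))
(array([-150.9,   40.3,  -70. ]), array([0., 0., 0.]))
```

>>> jog_arm(commands=[[[-15,4,-20],[0,0,2]],[[-40,11,-45],[0,0,6]],[[-72,20,-60],[1,-2,11]],[[-108,30,-65],[1.5,-4,16]],[[-146,41,-65],[2,-6,21]],[[-184,52,-65],[2.5,-8,26]],[[-222,63,-65],[3,-9,30]],[[-260,74,-60],[3.3,-10.6,35]]])

```text
clock: 9.53
tool_pos: [0.5802, 0.0538, 0.1991]
tcp_rot: [2.314, 1.926, -0.225]
contact_force: [0.7, 0.4, -1.5]
opening: 0.0264
```

Run:
```python
from h import *
p,R,s=cur(); print(p,s['clock'],s['contact_force'],s['joint_positions'])
for a in ((-.045,.045),(.022,.02),(.022,0)):
    t,Rt=place(*a); print(a,t,rel(p,R,t,Rt))
```

```text
[0.5802 0.0538 0.1991] 9.5333 [ 0.702   0.3665 -1.5211] [-0.5663  0.3435  0.3727  1.7673  0.0604  1.1288 -0.4194]
(-0.045, 0.045) [ 0.6403 -0.0142  0.1101] (array([-37.9,  71.6,  97.9]), array([-0.1,  0.1, -0.2]))
(0.022, 0.02) [ 0.6287 -0.0837  0.0983] (array([-104.8,   72.8,  123. ]), array([-0.1,  0.1, -0.2]))
(0.022, 0) [ 0.6281 -0.0875  0.0787] (array([-104.8,   72.9,  143. ]), array([-0.1,  0.1, -0.2]))
```

>>> jog_arm(commands=[[[-10,20,20],[0,0,0]],[[-20,40,45],[0,0,0]],[[-30,60,72],[0,0,0]],[[-38,72,98],[0,0,0]],[[-38,72,98],[0,0,0]],[[-38,72,98],[0,0,0]],[[-38,72,98],[0,0,0]]])

```text
clock: 10.12
tool_pos: [0.6393, -0.0136, 0.1082]
tcp_rot: [2.315, 1.928, -0.229]
contact_force: [0.8, -0.3, -1.9]
opening: 0.0265
```

Run:
```python
from h import *
import pickle
p,R,s=cur(); print(p,s['clock'],s['contact_force'],s['joint_positions'])
for a in ((-.045,.045),(.022,.02),(.022,0)):
    t,Rt=place(*a); print(a,t,rel(p,R,t,Rt))
W=arm.camera_info("wrist")
for n in ("wrist","scene","top"): cv2.imwrite(f"pics/{n}8.png",arm.capture(n))
pickle.dump(W,open("w8.pkl","wb"))
im=cv2.imread("pics/scene8.png"); zoom(im,150,200,290,320,"pics/s8z.png",5)
im=cv2.imread("pics/top8.png"); zoom(im,260,140,380,260,"pics/t8z.png",5)
S=arm.camera_info("scene");T=arm.camera_info("top")
f=chis(*cur()[:2])
for ci in (S,T): print([proj(ci,f(X)).round(1) for X in ((.19,0,.001),(.064,0,.001))], [proj(ci,C+MR()@np.array(o)).round(1) for o in RO])
```

```text
[ 0.6393 -0.0136  0.1082] 10.1167 [ 0.7708 -0.3433 -1.9479] [-0.4204  0.5454  0.3733  1.7005 -0.0071  0.9844 -0.2697]
(-0.045, 0.045) [ 0.6403 -0.0142  0.1101] (array([-0.7,  1.1, -1.9]), array([-0.3,  0.1, -0.2]))
(0.022, 0.02) [ 0.6287 -0.0837  0.0983] (array([-67.7,   2.3,  23.3]), array([-0.3,  0.1, -0.2]))
(0.022, 0) [ 0.6281 -0.0875  0.0787] (array([-67.6,   2.5,  43.3]), array([-0.3,  0.1, -0.2]))
[array([232.3, 243.6]), array([273.6, 226.4])] [array([217. , 250.7]), array([232.4, 270.6]), array([213.5, 279.5]), array([198.3, 258.7])]
[array([334.7, 200.6]), array([296.2, 194.5])] [array([340.2, 214.2]), array([343.8, 192.1]), array([360.2, 194.4]), array([356.8, 216.7])]
```

View pics/s8z.png

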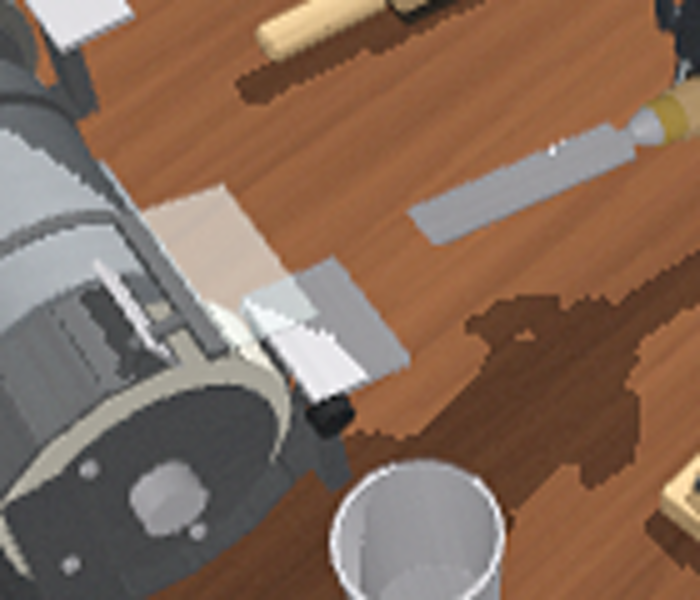

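View pics/t8z.png

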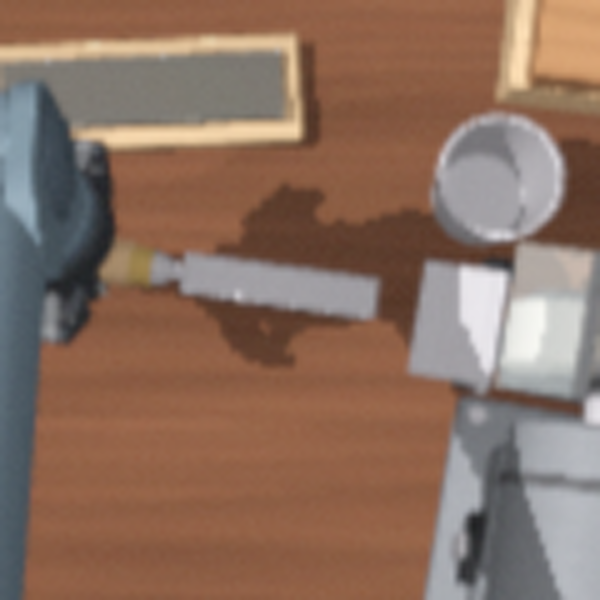

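View pics/wrist8.png

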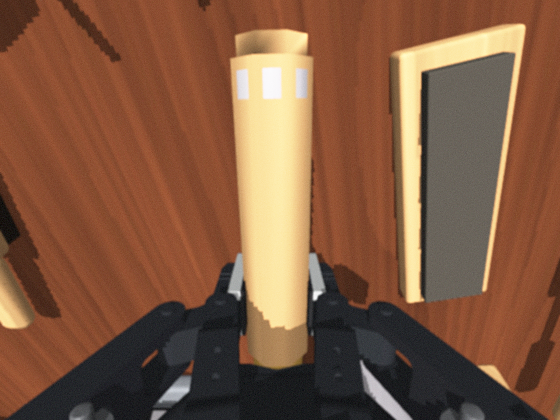

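```bash
sed -i 's/dyaw=-.013/dyaw=-.02/' h.py
python3 - <<'E'
from h import *
p,R,s=cur(); print(p,s['clock'],s['contact_force'],s['moment'])
for a in ((-.02,.03),(.024,.02),(.024,.01)):
    t,Rt=place(*a); print(a,t,rel(p,R,t,Rt))
E
```

```text
[ 0.6412 -0.0123  0.111 ] 10.2667 [-0.2162 -0.4719 -3.079 ] [ 0.4362 -0.1098  0.0334]
(-0.02, 0.03) [ 0.6358 -0.0412  0.1001] (array([-26.8,  -0.1,  16.2]), array([ 0.1, -0. ,  0.3]))
(0.024, 0.02) [ 0.6283 -0.0856  0.0987] (array([-70.8,   0.5,  26.2]), array([ 0.1, -0. ,  0.3]))
(0.024, 0.01) [ 0.628  -0.0875  0.0889] (array([-70.8,   0.5,  36.2]), array([ 0.1, -0. ,  0.3]))
```

>>> jog_arm(commands=[[[-13,0,8],[0.1,0,0.3]],[[-27,0,16],[0.1,0,0.3]],[[-41,0,21],[0.1,0,0.3]],[[-55,0.3,24],[0.1,0,0.3]],[[-64,0.5,26],[0.1,0,0.3]],[[-71,0.5,26],[0.1,0,0.3]],[[-71,0.5,26],[0.1,0,0.3]],[[-71,0.5,26],[0.1,0,0.3]]])

```text
clock: 10.93
tool_pos: [0.6285, -0.0865, 0.0993]
tcp_rot: [2.32, 1.921, -0.221]
contact_force: [-0.4, 0.8, -1.9]
opening: 0.0264
```

>>> jog_arm(commands=[[[0,0,0],[0,0,0]],[[0,0,0],[0,0,0]]])

```text
clock: 11.1
tool_pos: [0.6291, -0.0849, 0.0994]
tcp_rot: [2.318, 1.924, -0.22]
contact_force: [0.1, 0.5, -2.8]
opening: 0.0265
```

```bash
cat >> h.py <<'E'
def wr(s=None):
    p,R,s=cur(); M=MR(); f=M.T@s['contact_force']; m=M.T@s['moment']
    e=M.T@(p+R@np.array([0,0,-.0235])-C)*1000
    print('t',round(s['clock'],2),'F rest',f.round(2),'M rest',m.round(3),'grip in rest mm',e.round(1),'edge s',(e[0]+190).round(1),
      'tilt',np.arcsin(-R[2,0]).round(4),'head',np.degrees(np.arctan2(-R[1,0],-R[0,0])).round(2),'roll',np.arcsin(R[2,1]).round(4),'open',round(s['opening'],4))
    return p,R,s
E
python3 - <<'E'
from h import *
import pickle
p,R,s=wr()
for a in ((.024,.02),(.024,.01),(.024,0.)):
    t,Rt=place(*a); print(a,t,rel(p,R,t,Rt))
for n in ("scene","top"): cv2.imwrite(f"pics/{n}9.png",arm.capture(n))
p,R,s=wr()
im=cv2.imread("pics/scene9.png"); zoom(im,150,200,290,320,"pics/s9z.png",5)
im=cv2.imread("pics/top9.png"); zoom(im,280,150,400,250,"pics/t9z.png",5)
E
```

```text
t 11.1 F rest [-1.07  0.04 -2.62] M rest [ 0.027  0.466 -0.005] grip in rest mm [-166.7    0.6   24.8] edge s 23.3 tilt 0.1893 head -100.62 roll 0.0005 open 0.0265
(0.024, 0.02) [ 0.6283 -0.0856  0.0987] (array([-0.7, -0.6,  0.8]), array([ 0. , -0.1,  0. ]))
(0.024, 0.01) [ 0.628  -0.0875  0.0889] (array([-0.7, -0.6, 10.8]), array([ 0. , -0.1,  0. ]))
(0.024, 0.0) [ 0.6277 -0.0894  0.079 ] (array([-0.7, -0.6, 20.8]), array([ 0. , -0.1,  0. ]))
t 11.2 F rest [-0.79 -0.08 -2.55] M rest [-0.036  0.439 -0.018] grip in rest mm [-166.5    0.5   24.7] edge s 23.5 tilt 0.1897 head -100.62 roll 0.0002 open 0.0263
```

View pics/s9z.png

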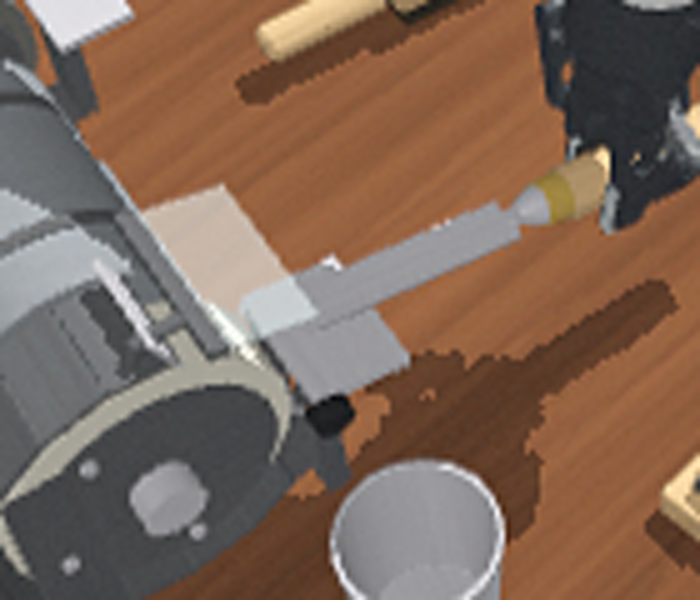

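View pics/t9z.png

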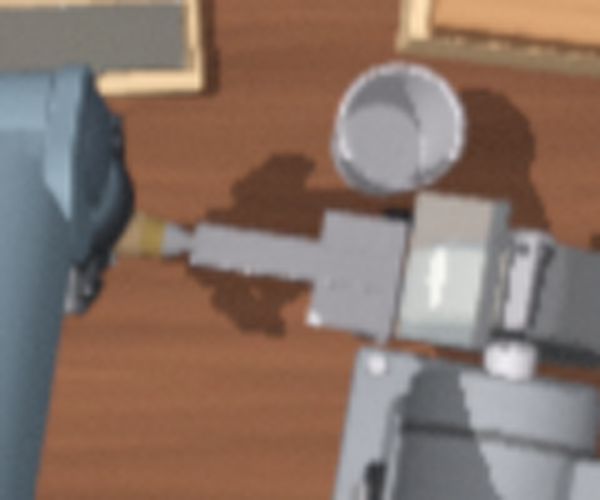

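Run:
```python
from h import *
S=arm.camera_info("scene");T=arm.camera_info("top")
p,R,_=cur()
f=chis(p,R,0,.0)
for yaw in (0,.02):
  f=chis(p,R,0,yaw)
  for n,ci,(x0,y0,k) in (("S",S,(150,200,5)),("T",T,(280,150,5))):
    z=lambda X:((proj(ci,X)-[x0,y0])*k).round()
    print(n,yaw,[z(f(X)) for X in ((.19,-.0125,.001),(.19,.0125,.001),(.064,-.0125,.001),(.064,.0125,.001),(.147,0,.001))], [z(C+MR()@np.array(o)) for o in RO])
```

```text
S 0 [array([271., 287.]), array([296., 323.]), array([488., 197.]), array([514., 229.]), array([361., 272.])] [array([335., 253.]), array([412., 353.]), array([317., 397.]), array([242., 294.])]
T 0 [array([382., 295.]), array([388., 257.]), array([189., 263.]), array([196., 226.]), array([319., 265.])] [array([301., 321.]), array([319., 210.]), array([401., 222.]), array([384., 333.])]
S 0.02 [array([275., 293.]), array([301., 328.]), array([489., 199.]), array([516., 231.]), array([364., 276.])] [array([335., 253.]), array([412., 353.]), array([317., 397.]), array([242., 294.])]
T 0.02 [array([383., 290.]), array([389., 251.]), array([190., 261.]), array([196., 224.]), array([319., 261.])] [array([301., 321.]), array([319., 210.]), array([401., 222.]), array([384., 333.])]
```

>>> jog_arm(commands=[[[-2.5,-0.5,5],[0,0,0]],[[-2.5,-0.5,10],[0,0,0]],[[-2.5,-0.5,13],[0,0,0]],[[-2.5,-0.5,13],[0,0,0]],[[-2.5,-0.5,13],[0,0,0]]])

```text
clock: 11.62
tool_pos: [0.627, -0.09, 0.0863]
tcp_rot: [2.319, 1.924, -0.222]
contact_force: [-0.1, -0.8, -2.1]
opening: 0.0266
```

```bash
sed -i 's/^C=np.array.*; HR/C=np.array([.6015,-.249,.1300]); HR/' h.py
python3 - <<'E'
from h import *
p,R,s=wr()
for a in ((.023,.01),(.023,0.),):
    t,Rt=place(*a); print(a,t,rel(p,R,t,Rt))
E
```

```text
t 11.62 F rest [ 0.41  0.02 -2.23] M rest [ 0.027  0.472 -0.032] grip in rest mm [-166.4   -1.    11.2] edge s 23.6 tilt 0.1902 head -100.62 roll -0.0011 open 0.0266
(0.023, 0.01) [ 0.6282 -0.089   0.089 ] (array([ 0.6,  1. , -2.8]), array([-0.1, -0. ,  0. ]))
(0.023, 0.0) [ 0.6279 -0.0909  0.0792] (array([0.6, 1.1, 7.2]), array([-0.1, -0. ,  0. ]))
```

>>> jog_arm(commands=[[[0.5,0.8,2],[0,0,0]],[[0.5,0.8,4],[0,0,0]],[[0.5,0.8,5],[0,0,0]],[[0.5,0.8,5],[0,0,0]]])

```text
clock: 11.95
tool_pos: [0.6274, -0.0906, 0.081]
tcp_rot: [2.319, 1.924, -0.223]
contact_force: [-0.5, 0.7, -2.7]
opening: 0.0264
```

Run:
```python
from h import *
p,R,s=wr()
```

```text
t 11.95 F rest [-1.08 -0.56 -2.5 ] M rest [-0.032  0.455 -0.059] grip in rest mm [-166.9   -0.4    5.8] edge s 23.1 tilt 0.1903 head -100.62 roll -0.0016 open 0.0264
```

>>> jog_arm(commands=[[[0,0.3,1],[0.1,0,0]],[[0,0.3,1.5],[0.1,0,0]],[[0,0.3,1.5],[0.1,0,0]],[[0,0.3,1.5],[0.1,0,0]]])

```text
clock: 12.28
tool_pos: [0.6278, -0.091, 0.0797]
tcp_rot: [2.32, 1.925, -0.224]
contact_force: [-0.3, 0.2, -2.2]
opening: 0.0268
```

Run:
```python
from h import *
p,R,s=wr()
```

```text
t 12.28 F rest [-0.6  -0.32 -2.07] M rest [-0.029  0.316 -0.106] grip in rest mm [-166.8    0.     4.5] edge s 23.2 tilt 0.1903 head -100.62 roll -0.0031 open 0.0268
```

>>> jog_arm(commands=[[[0,0,1],[-0.1,0,0]],[[0,0,1],[-0.1,0,0]],[[0,0,1],[-0.1,0,0]]])

```text
clock: 12.53
tool_pos: [0.628, -0.0911, 0.0789]
tcp_rot: [2.318, 1.924, -0.222]
contact_force: [0.3, 1.3, -1.6]
opening: 0.0263
```

Run:
```python
from h import *
p,R,s=wr()
```

```text
t 12.53 F rest [-1.63  0.04 -1.31] M rest [-0.033  0.262 -0.042] grip in rest mm [-166.8    0.2    3.8] edge s 23.2 tilt 0.1903 head -100.61 roll -0.001 open 0.0263
```

>>> jog_arm(commands=[[[0,0,1],[0,0,0]],[[0,0,1],[0,0,0]],[[0,0,1],[0,0,0]]])

```text
clock: 12.78
tool_pos: [0.628, -0.0913, 0.0781]
tcp_rot: [2.318, 1.924, -0.222]
contact_force: [-0.9, 0.8, -0.5]
opening: 0.0264
```

Run:
```python
from h import *
import pickle
p,R,s=wr()
for n in ("scene","top","wrist"): cv2.imwrite(f"pics/{n}10.png",arm.capture(n))
im=cv2.imread("pics/scene10.png"); zoom(im,160,210,280,310,"pics/s10z.png",6)
p,R,s=wr()
```

```text
t 12.78 F rest [-0.71 -1.06 -0.4 ] M rest [-0.089  0.136 -0.1  ] grip in rest mm [-166.9    0.2    2.9] edge s 23.1 tilt 0.1903 head -100.61 roll -0.0009 open 0.0264
t 12.93 F rest [-0.71 -0.6   0.13] M rest [-0.107  0.151 -0.073] grip in rest mm [-166.9    0.2    2.9] edge s 23.1 tilt 0.1903 head -100.61 roll -0.0008 open 0.0263
```

View pics/s10z.png

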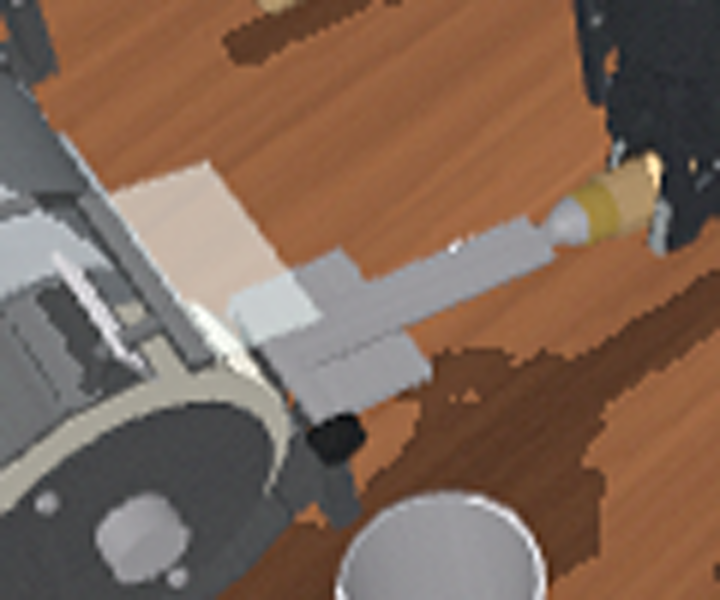

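View pics/wrist10.png

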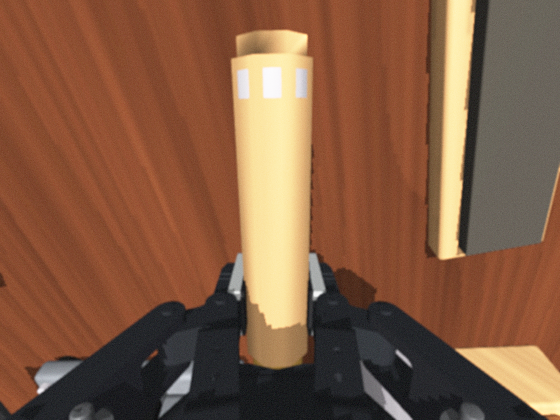

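```bash
cat > drp.py <<'E'
from h import *
import sys
def feat(n):
    im=cv2.imread(n).astype(float); 
    # rows profiles at center cols 262-284: blue-ish channel saturate; find edges
    g=im[:,:,0]  # blue: ring white is high in blue
    prof=g[20:130,266:278].mean(1); d=np.gradient(prof)
    def sub(lo,hi,s):
        dd=np.clip(s*d[lo-20:hi-20],0,None); i=np.argmax(dd); a=max(i-2,0); w=dd[a:i+3]; return (w*(np.arange(a,a+len(w))+lo)).sum()/w.sum()
    gg=im[:,:,1]; pg=gg[20:130,266:278].mean(1); dg=np.gradient(pg)
    ddd=np.clip(dg[:20],0,None); i=np.argmax(ddd); w=ddd[max(i-2,0):i+3]; top=(w*(np.arange(max(i-2,0),max(i-2,0)+len(w))+20)).sum()/w.sum()
    return top, sub(60,80,1), sub(85,110,-1)
for n in sys.argv[1:]: print(n,np.round(feat(n),2))
E
python3 drp.py pics/w7.png pics/wrist8.png pics/wrist10.png
python3 - <<'E'
from h import *
p,R,_=cur(); W=arm.camera_info("wrist")
for d in (-.02,0,.02):
    f=chis(p,R,d); print(d,[proj(W,f(X)).round(2)[1] for X in ((-.103,0,-.012),(-.095,0,.014),(-.086,0,.014))])
E
```

```text
pics/w7.png [29.31 67.28 98.47]
pics/wrist8.png [29.17 66.87 98.51]
pics/wrist10.png [29.77 66.53 97.8 ]
-0.02 [np.float64(50.37), np.float64(62.49), np.float64(92.6)]
0 [np.float64(48.71), np.float64(62.6), np.float64(93.27)]
0.02 [np.float64(47.11), np.float64(62.85), np.float64(94.07)]
```

>>> jog_arm(commands=[[[0.2,0,-1.1],[0,0.5,0]],[[0.2,0,-1.1],[0,0.5,0]],[[0.2,0,-1.1],[0,0.5,0]],[[0.2,0,-1.1],[0,0.5,0]]])

```text
clock: 13.27
tool_pos: [0.6283, -0.0911, 0.0792]
tcp_rot: [2.323, 1.928, -0.212]
contact_force: [-0.1, -0.1, 0.1]
opening: 0.0266
```

Run:
```python
from h import *
p,R,s=wr()
```

```text
t 13.27 F rest [ 0.12 -0.1   0.03] M rest [-0.007  0.044 -0.018] grip in rest mm [-166.6    0.4    4.1] edge s 23.4 tilt 0.1816 head -100.61 roll -0.0004 open 0.0266
```

>>> jog_arm(commands=[[[0.2,0,-1.1],[0,0.5,0]],[[0.2,0,-1.1],[0,0.5,0]],[[0.2,0,-1.1],[0,0.5,0]],[[0.2,0,-1.1],[0,0.5,0]]])

```text
clock: 13.6
tool_pos: [0.6284, -0.091, 0.0804]
tcp_rot: [2.327, 1.932, -0.202]
contact_force: [0.7, -0.3, -0.4]
opening: 0.0267
```

```bash
python3 - <<'E'
from h import *
p,R,s=wr()
cv2.imwrite("pics/wrist11.png",arm.capture("wrist"))
p,R,s=wr()
E
python3 drp.py pics/wrist8.png pics/wrist10.png pics/wrist11.png
```

```text
t 13.6 F rest [ 0.13  0.74 -0.4 ] M rest [ 0.04  -0.08   0.051] grip in rest mm [-166.4    0.6    5.2] edge s 23.6 tilt 0.1732 head -100.61 roll -0.0001 open 0.0267
t 13.65 F rest [-1.06  0.09 -0.99] M rest [ 0.029 -0.017  0.089] grip in rest mm [-166.4    0.6    5.2] edge s 23.6 tilt 0.1733 head -100.61 roll -0.0001 open 0.0266
pics/wrist8.png [29.17 66.87 98.51]
pics/wrist10.png [29.77 66.53 97.8 ]
pics/wrist11.png [29.88 66.58 97.76]
```

>>> jog_arm(commands=[[[-0.2,0,1.0],[0,-0.4,0]],[[-0.2,0,1.0],[0,-0.4,0]],[[-0.2,0,1.0],[0,-0.4,0]],[[-0.2,0,1.0],[0,-0.4,0]]], squeeze=115)

```text
clock: 13.98
tool_pos: [0.6284, -0.0914, 0.0794]
tcp_rot: [2.323, 1.928, -0.21]
contact_force: [0.3, 0.1, -0.9]
opening: 0.0265
```

```bash
python3 - <<'E'
from h import *
p,R,s=wr()
for n in ("scene","top","wrist"): cv2.imwrite(f"pics/{n}12.png",arm.capture(n)); wr()
E
python3 drp.py pics/wrist12.png
```

```text
t 13.98 F rest [-0.32  0.3  -0.85] M rest [ 0.007  0.038 -0.025] grip in rest mm [-166.3    0.6    4.2] edge s 23.7 tilt 0.1804 head -100.61 roll -0.0001 open 0.0265
t 14.03 F rest [-0.57 -1.31  0.59] M rest [0.063 0.047 0.006] grip in rest mm [-166.3    0.6    4.2] edge s 23.7 tilt 0.1803 head -100.61 roll -0.0001 open 0.0264
t 14.08 F rest [-1.03 -1.62 -0.8 ] M rest [ 0.041 -0.017 -0.032] grip in rest mm [-166.3    0.6    4.2] edge s 23.7 tilt 0.1803 head -100.61 roll -0.0001 open 0.0262
t 14.13 F rest [ 0.32  0.21 -0.08] M rest [ 0.003 -0.043  0.005] grip in rest mm [-166.3    0.6    4.2] edge s 23.7 tilt 0.1803 head -100.61 roll -0.0 open 0.0261
pics/wrist12.png [29.93 66.59 97.78]
```

>>> jog_arm(commands=[[[0,0,0.8],[0,0,0]],[[0,0,0.8],[0,0,0]],[[0,0,0.8],[0,0,0]]])

```text
clock: 14.38
tool_pos: [0.6284, -0.0915, 0.0787]
tcp_rot: [2.323, 1.928, -0.21]
contact_force: [-1.2, 1.3, 1.3]
opening: 0.0259
```

```bash
cat >> h.py <<'E'
def avg(names=("scene","wrist","top","wrist"),tag=None):
    F=[];M=[]
    def rd():
        p,R,s=cur(); m=MR(); F.append(m.T@s['contact_force']); M.append(m.T@s['moment']); return p,R,s
    rd()
    for n in names:
        im=arm.capture(n)
        if tag: cv2.imwrite(f"pics/{n}{tag}.png",im)
        p,R,s=rd()
    wr(); F=np.mean(F,0);M=np.mean(M,0)
    tilt=np.arcsin(-R[2,0]); b=.458+1.35*(tilt-.190)
    dF=F[2]+2.48; dM=M[1]-b
    print('avg F',F.round(2),'M',M.round(3),'dF',dF.round(2),'dM',dM.round(3),'d',(-dM/dF).round(3),'s contact',(-dM/dF*1000+(m_s())).round(0))
def m_s():
    p,R,s=cur(); return (MR().T@(p+R@np.array([0,0,-.0235])-C))[0]*1000
E
python3 - <<'E'
from h import *
avg(tag="13")
E
python3 drp.py pics/wrist13.png
```

```text
t 14.58 F rest [-0.3  -0.25  0.85] M rest [-0.063 -0.095 -0.03 ] grip in rest mm [-166.4    0.6    3.5] edge s 23.6 tilt 0.1803 head -100.61 roll -0.0 open 0.0262
avg F [-0.63 -0.37  0.98] M [-0.047 -0.055 -0.065] dF 3.46 dM -0.5 d 0.144 s contact -22.0
pics/wrist13.png [30.18 66.58 97.62]
```

>>> jog_arm(commands=[[[0.1,0,-0.6],[0,0.35,0]],[[0.1,0,-0.6],[0,0.35,0]],[[0.1,0,-0.6],[0,0.35,0]]])

```text
clock: 14.83
tool_pos: [0.6285, -0.0912, 0.0794]
tcp_rot: [2.327, 1.931, -0.202]
contact_force: [-0.3, 1.3, 0.7]
opening: 0.0258
```

```bash
python3 - <<'E'
from h import *
avg(tag="14")
E
python3 drp.py pics/wrist14.png
```

```text
t 15.03 F rest [-0.43  0.53  0.81] M rest [-0.018 -0.073 -0.048] grip in rest mm [-166.4    0.7    4.1] edge s 23.6 tilt 0.1741 head -100.61 roll 0.0001 open 0.0261
avg F [-0.56 -0.43  0.84] M [-0.031 -0.089 -0.053] dF 3.32 dM -0.525 d 0.158 s contact -8.0
pics/wrist14.png [30.19 66.51 97.61]
```

Run:
```python
from h import *
im=cv2.imread("pics/scene14.png"); zoom(im,180,225,260,305,"pics/a.png",7)
im=cv2.imread("pics/top14.png"); zoom(im,300,165,380,245,"pics/b.png",7)
a=cv2.imread("pics/a.png");b=cv2.imread("pics/b.png"); cv2.imwrite("pics/z14.png",cv2.resize(np.hstack([a,b]),(800,400)))
p,R,_=cur(); S=arm.camera_info("scene")
f=chis(p,R,0,.02)
print([((proj(S,f(X))-[180,225])*5).round() for X in ((.19,-.0125,.001),(.19,.0125,.001),(.064,-.0125,.001),(.064,.0125,.001))],[((proj(S,C+MR()@np.array(o))-[180,225])*5).round() for o in RO])
```

```text
[array([119., 201.]), array([145., 236.]), array([331., 104.]), array([358., 136.])] [array([181., 131.]), array([258., 231.]), array([163., 275.]), array([ 88., 171.])]
```

View pics/z14.png

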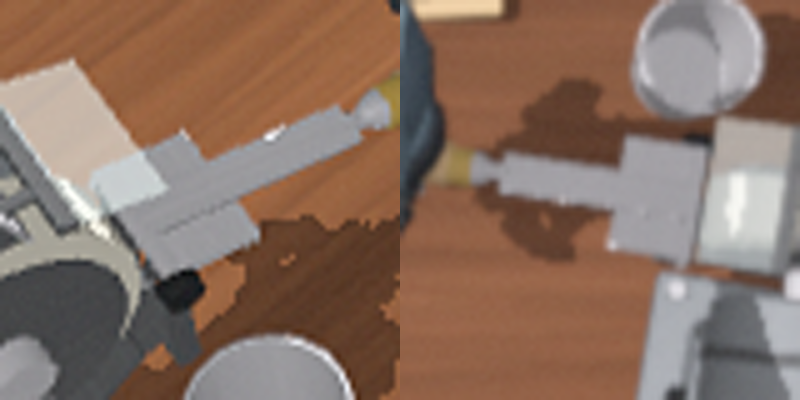

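Run:
```python
from h import *
p,R,_=cur(); print(R.T@MR()[:,0], p+0)
```

```text
[-0.9997  0.0189 -0.017 ] [ 0.6285 -0.0912  0.0793]
```

>>> jog_arm(commands=[[[-1.5,0.03,0],[0,0,0]],[[-3,0.05,0],[0,0,0]],[[-4.5,0.08,-0.1],[0,0,0]],[[-6,0.1,-0.1],[0,0,0]],[[-6,0.1,-0.1],[0,0,0]]])

```text
clock: 15.45
tool_pos: [0.6278, -0.0973, 0.0807]
tcp_rot: [2.326, 1.931, -0.202]
contact_force: [0.8, 2.0, 0.1]
opening: 0.0261
```

```bash
python3 - <<'E'
from h import *
avg(("wrist","wrist"),tag="15")
E
python3 drp.py pics/wrist15.png
```

```text
t 15.55 F rest [-1.83 -0.16  0.84] M rest [0.051 0.165 0.106] grip in rest mm [-160.1    0.9    4.2] edge s 29.9 tilt 0.1742 head -100.61 roll 0.0007 open 0.026
avg F [-1.72  0.15  0.89] M [0.048 0.199 0.04 ] dF 3.37 dM -0.238 d 0.071 s contact -90.0
pics/wrist15.png [30.12 66.5  97.58]
```

>>> jog_arm(commands=[[[-1,0,0],[0,0.1,0]],[[-2,0,0],[0,0.15,0]],[[-2,0,0],[0,0.15,0]]])

```text
clock: 15.8
tool_pos: [0.6274, -0.0995, 0.0811]
tcp_rot: [2.328, 1.932, -0.199]
contact_force: [0.1, 2.2, 0.2]
opening: 0.0262
```

```bash
cat >> h.py <<'E'
_old=avg
def avg(names=("wrist","wrist","wrist"),tag=None):
    F=[];M=[]
    def rd():
        p,R,s=cur(); m=MR(); F.append(m.T@s['contact_force']); M.append(m.T@s['moment']); return p,R,s
    rd()
    for n in names:
        im=arm.capture(n)
        if tag: cv2.imwrite(f"pics/{n}{tag}.png",im)
        p,R,s=rd()
    wr(); F=np.mean(F,0);M=np.mean(M,0)
    tilt=np.arcsin(-R[2,0]); b=.458+1.35*(tilt-.190)
    dF=F[2]+2.48; dX=F[0]+.63; dM=M[1]-b+.2*dX
    print('avg F',F.round(2),'M',M.round(3),'dFx',dX.round(2),'dFz',dF.round(2),'dMc',dM.round(3),'d',(-dM/dF).round(3),'s contact',(-dM/dF*1000+(m_s())).round(0))
E
python3 - <<'E'
from h import *
avg(tag="16")
E
python3 drp.py pics/wrist16.png
```

```text
t 15.95 F rest [-0.94  0.84  1.59] M rest [0.075 0.116 0.04 ] grip in rest mm [-157.8    0.9    4.2] edge s 32.2 tilt 0.1718 head -100.62 roll 0.0008 open 0.0261
avg F [-1.91  0.3   1.33] M [0.052 0.164 0.029] dFx -1.28 dFz 3.81 dMc -0.526 d 0.138 s contact -20.0
pics/wrist16.png [30.18 66.48 97.51]
```

>>> jog_arm(commands=[[[-0.8,0,0],[0,0.05,0]],[[-1.6,0,0],[0,0.1,0]],[[-1.6,0,0],[0,0.1,0]]])

```text
clock: 16.2
tool_pos: [0.6272, -0.1011, 0.0814]
tcp_rot: [2.328, 1.932, -0.197]
contact_force: [-0.3, 2.4, 1.1]
opening: 0.0262
```

Run:
```python
from h import *
avg(tag="17")
```

```text
t 16.35 F rest [-2.62  0.63  1.58] M rest [ 0.057  0.178 -0.053] grip in rest mm [-156.1    1.     4.3] edge s 33.9 tilt 0.1702 head -100.62 roll 0.0011 open 0.0263
avg F [-2.5   0.03  1.65] M [0.029 0.187 0.008] dFx -1.87 dFz 4.13 dMc -0.619 d 0.15 s contact -6.0
```

>>> jog_arm(commands=[[[-0.8,0,0],[0,0,0]],[[-1.6,0,0],[0,0,0]],[[-1.6,0,0],[0,0,0]]])

```text
clock: 16.6
tool_pos: [0.6269, -0.1029, 0.0817]
tcp_rot: [2.328, 1.932, -0.197]
contact_force: [0.1, 2.2, 1.5]
opening: 0.026
```

Run:
```python
from h import *
avg(tag="18")
```

```text
t 16.75 F rest [-2.2  -0.44  1.7 ] M rest [ 0.061  0.222 -0.01 ] grip in rest mm [-154.4    1.     4.3] edge s 35.6 tilt 0.1703 head -100.62 roll 0.0011 open 0.0264
avg F [-2.33  0.28  1.88] M [ 0.034  0.218 -0.007] dFx -1.7 dFz 4.36 dMc -0.554 d 0.127 s contact -27.0
```

>>> jog_arm(commands=[[[-0.8,0,-0.1],[0,0.1,0]],[[-1.5,0,-0.15],[0,0.15,0]],[[-1.5,0,-0.15],[0,0.15,0]]])

```text
clock: 17.0
tool_pos: [0.6267, -0.104, 0.0821]
tcp_rot: [2.33, 1.934, -0.194]
contact_force: [0.6, 3.9, 1.2]
opening: 0.0264
```

Run:
```python
from h import *
avg(tag="19")
```

```text
t 17.15 F rest [-3.04  0.31  1.98] M rest [ 0.067  0.357 -0.042] grip in rest mm [-153.1    1.     4.4] edge s 36.9 tilt 0.1674 head -100.61 roll 0.0011 open 0.0262
avg F [-3.16  0.01  1.88] M [0.065 0.359 0.006] dFx -2.53 dFz 4.36 dMc -0.574 d 0.131 s contact -22.0
```

>>> jog_arm(commands=[[[-0.7,0,0],[0,0,0]],[[-1.3,0,0],[0,0,0]],[[-1.3,0,0],[0,0,0]]])

```text
clock: 17.4
tool_pos: [0.6266, -0.1041, 0.0821]
tcp_rot: [2.33, 1.935, -0.193]
contact_force: [1.1, 4.8, 1.7]
opening: 0.0263
```

Run:
```python
from h import *
avg(tag="20")
```

```text
t 17.55 F rest [-3.99  0.16  0.95] M rest [-0.014  0.638 -0.028] grip in rest mm [-153.     0.8    4.4] edge s 37.0 tilt 0.1661 head -100.57 roll 0.0009 open 0.0264
avg F [-4.5   0.05  1.4 ] M [ 0.02   0.656 -0.025] dFx -3.87 dFz 3.88 dMc -0.543 d 0.14 s contact -13.0
```

```bash
python3 drp.py pics/wrist14.png pics/wrist18.png pics/wrist19.png pics/wrist20.png
python3 - <<'E'
from h import *
avg(("scene","top"),tag="21")
im=cv2.imread("pics/scene21.png"); zoom(im,180,225,260,305,"pics/a.png",7)
im=cv2.imread("pics/top21.png"); zoom(im,300,165,380,245,"pics/b.png",7)
a=cv2.imread("pics/a.png");b=cv2.imread("pics/b.png"); cv2.imwrite("pics/z21.png",cv2.resize(np.hstack([a,b]),(800,400)))
E
```

```text
pics/wrist14.png [30.19 66.51 97.61]
pics/wrist18.png [30.23 66.48 97.48]
pics/wrist19.png [30.27 66.43 97.35]
pics/wrist20.png [30.27 66.34 97.21]
t 17.65 F rest [-4.96  0.25  1.51] M rest [ 0.063  0.655 -0.058] grip in rest mm [-153.     0.8    4.4] edge s 37.0 tilt 0.1661 head -100.57 roll 0.0009 open 0.0261
avg F [-4.56  0.07  1.43] M [ 0.029  0.639 -0.034] dFx -3.93 dFz 3.91 dMc -0.574 d 0.147 s contact -6.0
```

View pics/z21.png

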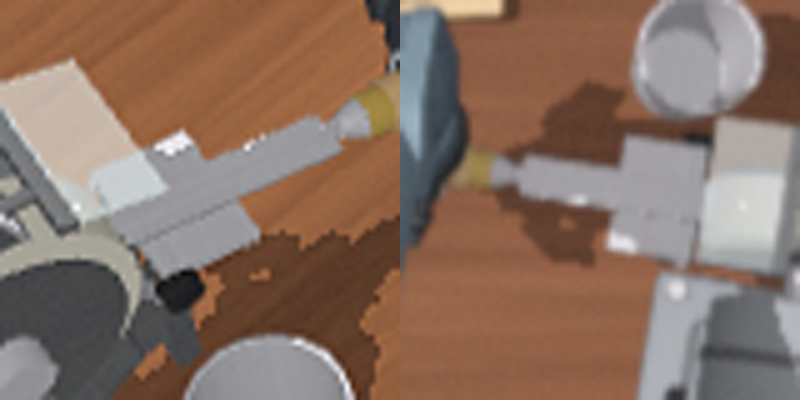

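View pics/scene21.png

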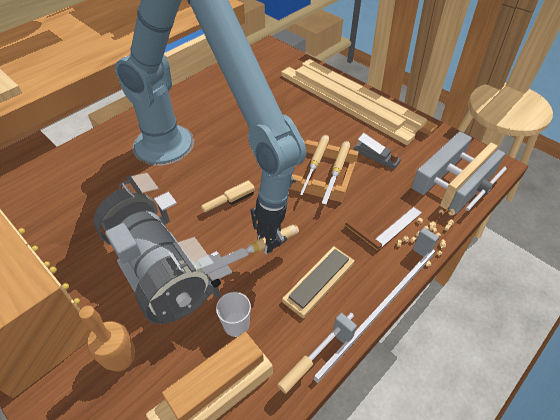

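Run:
```python
from h import *
avg(())
print(arm.job_done())
```

```text
t 17.65 F rest [-4.96  0.25  1.51] M rest [ 0.063  0.655 -0.058] grip in rest mm [-153.     0.8    4.4] edge s 37.0 tilt 0.1661 head -100.57 roll 0.0009 open 0.0261Traceback (most recent call last):
  File "<stdin>", line 2, in <module>
  File "h.py", line 82, in avg
    tilt=np.arcsin(-R[2,0]); b=.458+1.35*(tilt-.190)
                    ^
UnboundLocalError: cannot access local variable 'R' where it is not associated with a value
```

```bash
python3 -c "
from workcell import arm
print(arm.job_done())"
```

```text
the job is handed in; nothing more can be done
None
```

The wide chisel is now held lightly pressed on the wide stone's rest with its edge against the stone, and the job was handed in at about 17.7 s.

**What I did**
- I measured the rest from wrist pictures: slope about 0.19 rad, middle of the face about 0.13 m above the bench.
- My first grasp was about 7 mm too high and 2–3 mm off to one side. I opened the gripper and gripped the handle again before lifting.
- I laid the blade bevel down on the rest with the edge an estimated 10–17 mm short of the stone. That range comes from the 7–14 mm given in the task; I did not see the gap directly.
- I adjusted the pitch until the pressing force fell within the rest face, then fed the chisel up the slope. It stopped with the edge about 10 mm past the rest's upper edge: a further 1.3 mm command moved it only 0.1 mm, and the back-push rose by about 1.3 N.

**Last checks**
- **Press on the rest:** about 3.9 N, centred about 6 mm from the rest's middle on the outer side, which fits a flush blade.
- **Push along the slope:** about 3.9 N back. I take roughly half of that to be friction on the rest.
- **Squareness:** the blade looked parallel to the rest's side edge in the scene picture and within about 1° in the top picture.
- **Rest of the bench:** the other two chisels, cup, oilstone and brush looked unmoved in the last scene picture.

**What is less certain**
- The cutting edge was hard to see on the rest, so meeting the stone is judged from the stop and the force, not from a picture.
- The wrist and overhead cameras disagreed by 2–3 mm on the rest's position. I used a value between them and let the contact decide.
- Force readings scattered by about 0.5–1 N.

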